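# Change the model in the duplicating flask

## Task

Change the plaster model in the duplicating flask: lift the aluminium bridge and then the green sleeve off it and stand both side by side, the same way up, on the steel parts tray, put the ivory model from the flask into the blue case pan, and stand the white model from the yellow case pan squarely on the middle of the flask base instead, in the same direction along the base as the ivory one stood. Then close the flask again, with the sleeve fully down round the base's raised island and the bridge seated on top of the sleeve. The models are brittle: keep them upright and set them down without letting them fall, and do not push aside or knock over the dropper bottle and the black-lidded jar behind the work.

Things in the scene. Friction and masses are not known exactly. Their poses are not given: they have to be found in the camera images.
- flask_base: Duplicating flask base, fixed: black plate 116 (x) x 100 (y) mm, top 8 mm above the bench, with a raised aluminium island 70 (x) x 54 (y) mm in the middle, top 12 mm above the bench. A model stands on the island, its 61 mm width along the base's x; the sleeve goes round the island and rests on the black plate. Origin: centre of underside, z up.
- sleeve: Green rectangular sleeve, open at top and bottom, with 3 mm walls: outside 84 (x) x 68 (y) mm, inside 78 x 62 mm, 44 mm high, 110 g. At the start it stands on the black base plate round the ivory model, its x along the base's x; 4 mm play all round the island. Grasp it from outside across its 68 mm (y). Origin: centre of underside, z up.
- bridge: Aluminium bridge, an H from above, 84 (x) x 66 (y) x 24 mm, 70 g. Grasp its web: 12 mm thick (y), along x, z = 6 to 24 mm. Cross pieces at x = +-36 mm lie on the sleeve's rim; the lug under each (x = +-35 mm outside, y = +-27 mm) reaches 6 mm into the sleeve, 4 mm play; seated, its origin is 38 mm above the sleeve's. Stands on its lugs. Origin: centre of underside, z up.
- ivory_model: Ivory (yellowish) plaster arch model with teeth, 50 (x) x 61 (y) mm, 31 mm high with the teeth, 75 g; at the start on the flask base inside the sleeve, its y along the base's x. The front corners of its base are cut off; grasp the plain base, lowest 16 mm, across the 61 mm (y). Origin: centre of underside, z up.
- white_model: White plaster arch model, same shape as the ivory one (50 (x) x 61 (y) x 31 mm, base 16 mm high, 75 g); at the start it stands in the yellow pan. Grasp across the 61 mm (y). Origin: centre of underside, z up.
- parts_tray: Shallow steel parts tray, fixed, 156 (x) x 200 (y) mm, rim 12 mm high, floor 2 mm above the bench; the sleeve and the bridge fit on it next to each other along y. Around the work: a magnifier lamp overhangs the far right (y below -0.40, from z = 0.15), a pressure pot stands behind (x beyond 0.57). Origin: centre of underside, z up.
- blue_pan: Blue case pan, open, fixed, 140 (x) x 200 (y) mm, 50 mm high, walls and floor 2 mm; empty at the start. Its long side (y) runs front to back. Origin: centre of underside, z up.
- yellow_pan: Yellow case pan, open, fixed, 140 (x) x 200 (y) mm, 50 mm high, walls and floor 2 mm; holds the white model at the start. Its long side (y) runs front to back. Origin: centre of underside, z up.
- dropper_bottle: Brown dropper bottle with black bulb, 33 mm across, 102 mm high; a bystander behind the work. Origin: centre of underside, z up.
- wax_jar: Small pink-red jar with a black lid, 42 mm across, 36 mm high; a bystander behind the work. Origin: centre of underside, z up.

How it is judged (in metres and radians):
On the way, in this order (a step that is already met when the one before it is completed fails the run):
1. bridge and sleeve both stand level on the parts tray (x of sleeve in the frame of parts_tray between -0.06 and 0.06 m and y of sleeve in the frame of parts_tray between -0.07 and 0.07 m and z of sleeve in the frame of parts_tray between 0 and 0.006 m and x of bridge in the frame of parts_tray between -0.075 and 0.075 m and y of bridge in the frame of parts_tray between -0.08 and 0.08 m and z of bridge in the frame of parts_tray between 0 and 0.006 m and angle between each of sleeve, bridge's own z axis and vertical below 0.08 rad and linear speed of each of sleeve, bridge below 0.02 m/s), for 0.2 s.
2. the ivory model stands on the floor of the blue pan (x of ivory_model in the frame of blue_pan between -0.048 and 0.048 m and y of ivory_model in the frame of blue_pan between -0.074 and 0.074 m and z of ivory_model in the frame of blue_pan between 0 and 0.006 m and angle between ivory_model's own z axis and vertical below 0.08 rad and linear speed of ivory_model below 0.02 m/s), for 0.2 s.
3. the white model stands squarely on the island of the flask base (x of white_model in the frame of flask_base between -0.01 and 0.01 m and y of white_model in the frame of flask_base between -0.008 and 0.008 m and z of white_model in the frame of flask_base between 0.009 and 0.015 m and angle between white_model's own z axis and vertical below 0.08 rad and angle between the y axis of white_model and the x axis of flask_base, either way round below 0.22 rad and linear speed of white_model below 0.02 m/s), for 0.2 s.
At the end, for the whole second after the job is handed in: At rest: ivory model flat on the blue pan's floor; white model flat on the island, within 10 mm (x), 8 mm (y) and 0.22 rad; sleeve on the black plate round the island and bridge on the sleeve's rim, lugs inside, each within 6 mm sideways, 2.5 mm in height and 0.15 rad (all of step 2 and all of step 3 and x of sleeve in the frame of flask_base between -0.006 and 0.006 m and y of sleeve in the frame of flask_base between -0.006 and 0.006 m and z of sleeve in the frame of flask_base between 0.005 and 0.0105 m and x of bridge in the frame of sleeve between -0.006 and 0.006 m and y of bridge in the frame of sleeve between -0.006 and 0.006 m and z of bridge in the frame of sleeve between 0.035 and 0.0405 m and angle between each of sleeve, bridge's own z axis and vertical below 0.08 rad and angle between the x axis of sleeve and the x axis of flask_base, either way round below 0.15 rad and angle between the x axis of bridge and the x axis of sleeve, either way round below 0.15 rad and linear speed of each of sleeve, bridge below 0.02 m/s); the robot touches nothing.
It fails at once if a plaster model is tipped more than 0.5 rad (angle between any of ivory_model, white_model's own z axis and vertical above 0.5 rad).
It fails at once if a plaster model falls (moves faster than 0.6 m/s without being held) ((contact force between the fingers and ivory_model below 0.05 N and linear speed of ivory_model above 0.6 m/s) or (contact force between the fingers and white_model below 0.05 N and linear speed of white_model above 0.6 m/s)).
It fails at once if the dropper bottle or the jar is pushed more than 20 mm or knocked over (distance of any of dropper_bottle, wax_jar from where it was at the start of the episode above 0.02 m or angle between any of dropper_bottle, wax_jar's own z axis and vertical above 0.4 rad).
It also fails if it takes over 141 s, if anything falls off the work surface, if the arm or the gripper's body presses on something with over 40 N, if the wrist force passes 120 N, or if a joint passes its speed limit or range.

## Robot

A 7-joint arm with a two-finger parallel gripper is mounted at the origin on a cart in front of the work surface, level with it; the furniture and walls round the work are solid. World frame = base frame: x ahead of the robot, y to its left, z up, the work surface at z = 0. Lengths are in mm, angles in rad, forces in N, time in s.
With the tool pointing down it reaches from about 425 to 1025 mm from the base axis. Payload 9.4 kg.
Tool frame: the origin (TCP) lies at the very end of the fingers, on their centre line; the grasp point (between the pads) lies 19 mm behind it (arm.hold_point_z is the distance from the TCP to the grasp point, in mm); z points along the fingers, y is the line along which they close (so a half turn about z gives the same grasp; the last joint's range is limited). The gripper opens to 93 mm and grips with 3 to 60 N. Pads are 15 mm wide; open, the fingers measure 128 mm over their backs; the gripper's body (75 mm by 188 mm) begins 65 mm behind the grasp point.
Start: joints at [1.152, 0.599, -0.003, 1.599, 0.002, 0.943, -0.08], TCP at [242.998, -683.064, 218.618] pointing down, gripper open.
Joint ranges: [-2.57, 2.57], [-0.35, 1.97], [-1.29, 1.29], [0.11, 2.56], [-1.05, 4.19], [0.11, 1.86], [-2.63, 2.63]. Speed limits (rad/s): [2.22, 2.22, 3.01, 3.01, 3.14, 3.14, 3.14].

## Interface

Orientations are given as a rotation vector (axis times angle).
In Python, from plant import monitor, vision, job, arm gives the robot as it stands.
- The arm moves only by the shell command python3 -m handwheel 'ROWS' [FORCE]. ROWS is a JSON list that holds a single list of rows (three levels of brackets), with 1 to 8 rows, each of 7 numbers: dx, dy, dz in mm, then a rotation vector rx, ry, rz in rad, then the opening from 0.0 (shut) to 1.0 (fully open); each row shifts and turns the commanded pose from where the row before left it, along the tool's axes as they then stand; what a row does not reach is not made up. A row lasts 1/12 s, in which the tool goes at most 41.7 mm and 0.125 rad, less where a joint would pass 70% of its speed; a pose out of reach is approached as far as the arm can. The fingers move at their own pace and stop on an object; FORCE is the grip in N (left out, the last holds). Time passes only in rows, so rows that do not move let the fingers close. It prints the time, the measured TCP pose, the force, the opening and the grip force at its end. Input that does not fit is refused with a message, and nothing moves.
- monitor.get_state(): the state, without advancing time (a new reading comes with each control period).
- vision.capture(name): name is "scene" or "top" or "wrist"; returns a dict with "color" (400x640x3 uint8, red, green, blue), "z_map" (400x640 float32, mm along the optical axis (not along the pixel's ray), 0 where there is no reading), "K" (3x3 intrinsics, pixels), "position" and "orientation" of the camera in the world; the wrist camera has in their place "T_tool_cam" (4x4, takes a point from camera to tool coordinates, whose origin is the TCP and whose axes are the flange's). Camera axes: x right, y down, z forward; pixel columns grow to the right and rows downward; lengths in mm; the calibration is good to about 2 mm. A picture is of the moment at which its call begins: read the wrist's pose just before it.
- job.finish_job(): hands the job in; it is judged then, once.
The state is a dict: "time": time; "joint_pos": joint angles; "dq": joint speeds; "joint_torque": joint torques, N m; "eef_pos": TCP position; "eef_rot": TCP orientation; "wrist_force": force on the tool from outside, world axes, zero at the start; "ft_torque": the same for the moment, N m; "grip_width": opening from 0.0 (shut) to 1.0 (fully open); "grip_force": force on a finger pad.
Only numpy, scipy, OpenCV 4.12 (cv2) and the standard library are available. Lean on these libraries where they do the work, as an engineer would, in place of code of your own. Each camera call takes 0.05 s, during which the arm holds its last target. There are 200 camera calls.

## Working session

There is one attempt and no reset: what is moved stays moved. The work goes in short steps, Python scripts to look and compute and a shell command to move; the robot and the scene stay as the last step left them, time stands still between calls to the robot, and variables do not carry over. Pictures are saved under pics/ and viewed, at most 14 in all, crops included, and the job is handed in when it is done.

```bash
ls; mkdir -p pics
cat > h.py <<'E'
import numpy as np, cv2
from plant import monitor, vision, job, arm
from scipy.spatial.transform import Rotation as R
def cam(n):
    s=monitor.get_state(); c=vision.capture(n)
    if n=="wrist":
        T=np.eye(4);T[:3,:3]=R.from_rotvec(s["eef_rot"]).as_matrix();T[:3,3]=s["eef_pos"];T=T@np.array(c["T_tool_cam"])
    else:
        T=np.eye(4);o=np.array(c["orientation"],float)
        T[:3,:3]=o if o.shape==(3,3) else R.from_rotvec(o).as_matrix() if o.size==3 else R.from_quat(o).as_matrix()
        T[:3,3]=c["position"]
    c["T"]=T;return c
def cloud(c):
    z=c["z_map"].astype(float);K=np.array(c["K"]);v,u=np.indices(z.shape)
    p=np.stack([(u-K[0,2])/K[0,0]*z,(v-K[1,2])/K[1,1]*z,z],-1)@c["T"][:3,:3].T+c["T"][:3,3]
    p[z<=0]=np.nan;return p
def save(c,n): cv2.imwrite("pics/"+n,c["color"][...,::-1])
E
python3 - <<'E'
from h import *
for n in("scene","top"):
    c=cam(n);save(c,n+"0.png");np.save(n+"0.npy",cloud(c));print(n,c["orientation"],c["position"],c["K"])
s=monitor.get_state();print(s["eef_pos"],s["eef_rot"],s["grip_width"],s["time"],arm.hold_point_z)
E
```

```text
pics
scene [-1.0632445   2.30479021 -1.08404963] [ 26.95948223 443.8137872  651.2499118 ] [[381.8229985    0.         320.47934108]
 [  0.         381.8229985  203.12973017]
 [  0.           0.           1.        ]]
top [-2.145933    2.12142259 -0.20374707] [ 355.85665514   17.105889   1326.65368552] [[460.92688608   0.         321.0006666 ]
 [  0.         460.92688608 194.97435062]
 [  0.           0.           1.        ]]
[ 242.86341828 -682.65741596  217.87698995] [-3.09453325e+00 -5.34236576e-01  5.41419029e-04] 1.000266647137827 0.1 18.8
```

View pics/top0.png

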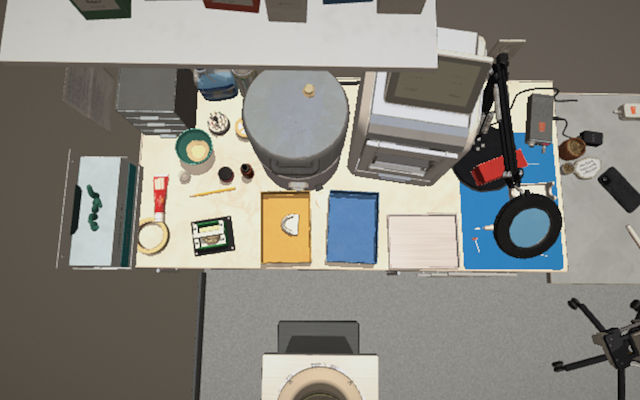

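View pics/scene0.png

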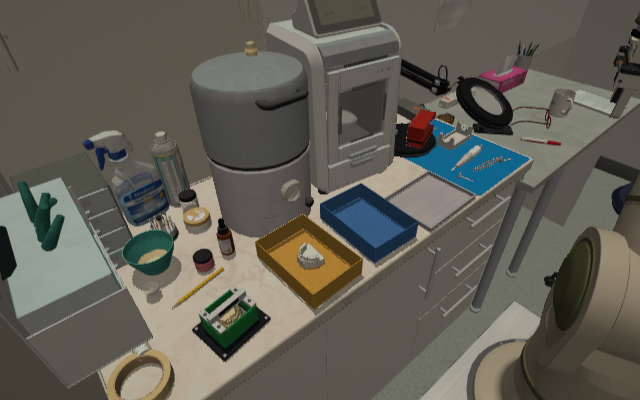

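The top view shows the flask at (212,237), yellow pan at (286,228) with the white model at (290,225), blue pan at (353,228), tray at (422,241), jar at (225,174) and dropper at (247,172). Now measuring.

```bash
cat > m.py <<'E'
from h import *
c=cv2.imread("pics/top0.png");P=np.load("top0.npy")
def rect(name,x0,x1,y0,y1,zlo,zhi,hsv=None):
    m=np.zeros(P.shape[:2],bool);m[y0:y1,x0:x1]=1
    with np.errstate(invalid='ignore'): m&=(P[...,2]>zlo)&(P[...,2]<zhi)
    if hsv: m&=cv2.inRange(cv2.cvtColor(c,cv2.COLOR_BGR2HSV),hsv[0],hsv[1])>0
    q=P[m].astype(np.float32);r=cv2.minAreaRect(q[:,:2]);print(name,len(q),"c",np.round(r[0],1),"sz",np.round(r[1],1),"ang",round(r[2],1),"z",np.round(np.percentile(q[:,2],[5,50,95]),1))
rect("base",180,245,205,268,4,100)
rect("plate",180,245,205,268,4,20,((0,0,0),(180,255,70)))
rect("green",180,245,205,268,40,100,((45,80,30),(85,255,255)))
rect("bridge",180,245,205,268,60,100)
rect("yellow",255,318,185,270,38,70)
rect("white",270,305,205,245,10,45,((0,0,120),(180,70,255)))
rect("blue",320,385,185,270,38,70)
rect("tray",383,462,205,273,6,20)
rect("trayall",383,462,205,273,-1,20)
for v,u in((175,225),(172,247),(240,422),(255,160),(228,353),(215,175),(260,250)): print(u,v,np.round(P[v,u],1))
E
python3 m.py; python3 -c "
import cv2
c=cv2.imread('pics/top0.png')[200:272,175:245];cv2.imwrite('pics/crop1.png',cv2.resize(c,None,fx=8,fy=8,interpolation=cv2.INTER_CUBIC))"
```

```text
Traceback (most recent call last):
  File "m.py", line 8, in <module>
    rect("base",180,245,205,268,4,100)
    ~~~~^^^^^^^^^^^^^^^^^^^^^^^^^^^^^^
  File "m.py", line 7, in rect
    q=P[m].astype(np.float32);r=cv2.minAreaRect(q[:,:2]);print(name,len(q),"c",np.round(r[0],1),"sz",np.round(r[1],1),"ang",round(r[2],1),"z",np.round(np.percentile(q[:,2],[5,50,95]),1))
                                ~~~~~~~~~~~~~~~^^^^^^^^^
cv2.error: OpenCV(4.12.0) /io/opencv/modules/imgproc/src/convhull.cpp:143: error: (-215:Assertion failed) total >= 0 && (depth == CV_32F || depth == CV_32S) in function 'convexHull'
```

View pics/crop1.png

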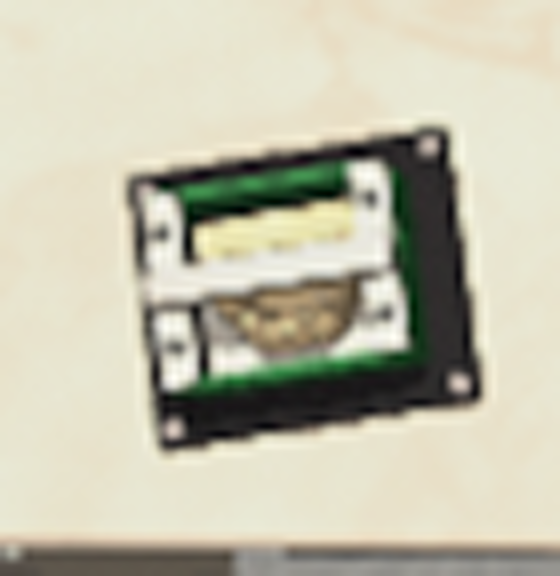

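The crop shows the base plate corners at about (128,180), (440,128), (480,398) and (165,448), with the H-bridge web running left to right. The ivory model's heel faces away from the robot.

```bash
sed -i 's/cv2.minAreaRect(q\[:,:2\])/cv2.minAreaRect(np.ascontiguousarray(q[:,:2]))/; s/    q=P\[m\]/    if m.sum()<5: print(name,"few");return\n    q=P[m]/' m.py
cat >> m.py <<'E'
from plant import vision
t=vision.capture("top");K=np.array(t["K"]);T=R.from_rotvec(t["orientation"]).as_matrix();o=np.array(t["position"])
def px(u,v,z):
    d=T@np.linalg.inv(K)@[u,v,1];return (o+d*(z-o[2])/d[2])
cs=np.array([px(175+a/8,200+b/8,8)[:2] for a,b in((128,180),(440,128),(480,398),(165,448))])
print("plate px",cs.round(1).tolist(),cs.mean(0).round(1));d=cs[0]-cs[1]+cs[3]-cs[2];print("plate long axis",np.degrees(np.arctan2(d[1],d[0])))
E
python3 m.py
```

```text
base 1673 c [473.2 313.5] sz [174.7 188.3] ang 0.7 z [ 4.5 12.5 70.3]
plate 444 c [471.7 309.8] sz [ 96.7 113.3] ang 9.7 z [ 5.3  9.1 15. ]
green 78 c [474.9 303. ] sz [69.3 74. ] ang 10.3 z [43.1 50.  56.4]
bridge 197 c [472.8 308.7] sz [61.6 86. ] ang 10.1 z [60.4 69.7 74.5]
yellow 275 c [506.1  96.5] sz [216.6 149.5] ang 0.5 z [40.1 49.6 56.2]
white 283 c [507.9  91.5] sz [47.3 57.3] ang 87.1 z [15.1 20.9 33.4]
blue 266 c [501.5 -88.7] sz [140.4 200.6] ang 87.6 z [39.7 49.1 54. ]
tray 856 c [ 477.3 -290.7] sz [223.2 190. ] ang 87.9 z [ 6.1  8.4 17.6]
trayall 4579 c [ 476.5 -291.6] sz [228.9 191. ] ang 89.1 z [-0.4  3.1 12.9]
225 175 [643.  277.6  35.5]
247 172 [646.7 211.2  61.5]
422 240 [ 466.4 -289.7    3.7]
160 255 [415.5 457.8   1.1]
353 228 [498.7 -91.2   3.3]
175 215 [530.6 423.    1. ]
250 260 [4.042e+02 2.021e+02 4.000e-01]
plate px [[508.6, 373.8], [528.7, 263.1], [432.3, 244.6], [413.5, 355.0]] [470.8 309.1]
plate long axis 99.9896352264032
```

```bash
cat > g.py <<'E'
import sys,numpy as np
from h import R,monitor
# g.py x y z yawdeg [x y z yawdeg...]: tool-axis shift, then turn, for each leg (half turn chosen nearest)
s=monitor.get_state();p=np.array(s["eef_pos"]);r=R.from_rotvec(s["eef_rot"])
print("now",p.round(1),"grip",round(s["grip_width"],3),round(s["grip_force"],1),"F",np.round(s["wrist_force"],1),"t",s["time"])
a=np.array(sys.argv[1:],float).reshape(-1,4)
for x,y,z,w in a:
    c=[]
    for k in(0,180):
        t=np.radians(w+k);Y=np.array([np.cos(t),np.sin(t),0]);Z=np.array([0,0,-1.]);c.append(R.from_matrix(np.stack([np.cross(Y,Z),Y,Z],1)))
    q=min(c,key=lambda q:(r.inv()*q).magnitude())
    print("shift",r.inv().apply(np.array([x,y,z])-p).round(1),"turn",(r.inv()*q).as_rotvec().round(3));p=np.array([x,y,z]);r=q
Y=R.from_rotvec(s["eef_rot"]).apply([0,1,0]);print("yaw now",np.degrees(np.arctan2(Y[1],Y[0])).round(1),"j7",np.round(s["joint_pos"][6],2))
E
python3 g.py 300 -400 230 -30 430 -100 230 5 455 300 230 10
```

```text
now [ 242.9 -682.7  218. ] grip 0.998 0.0 F [-0.6  0.3 -0.8] t 0.15
shift [ 148.6 -247.2  -11.8] turn [-0.001 -0.    -0.705]
shift [324.8 -37.4   0. ] turn [ 0.     0.    -0.611]
shift [396.3  59.8   0. ] turn [ 0.     0.    -0.087]
yaw now -70.4 j7 -0.08
```

```bash
python3 -m handwheel '[[[18.6, -31, -1.5, 0, 0, 0, 1], [18.6, -31, -1.5, 0, 0, 0, 1], [18.6, -31, -1.5, 0, 0, 0, 1], [18.6, -31, -1.5, 0, 0, 0, 1], [18.6, -31, -1.5, 0, 0, 0, 1], [18.6, -31, -1.5, 0, 0, 0, 1], [18.6, -31, -1.5, 0, 0, 0, 1], [18.6, -31, -1.5, 0, 0, 0, 1]]]'; python3 -m handwheel '[[[0, 0, 0, 0, 0, -0.12, 1], [0, 0, 0, 0, 0, -0.12, 1], [0, 0, 0, 0, 0, -0.12, 1], [0, 0, 0, 0, 0, -0.12, 1], [0, 0, 0, 0, 0, -0.12, 1], [0, 0, 0, 0, 0, -0.12, 1]]]'; python3 g.py 430 -100 230 5 455 300 230 10
```

```text
time: 0.82
eef_pos: [300.0, -397.7, 230.6]
eef_rot: [-3.096, -0.534, 0.0]
wrist_force: [1.1, -0.1, -0.9]
grip_width: 0.999
grip_force: 0.0
time: 1.32
eef_pos: [300.0, -399.4, 230.6]
eef_rot: [-2.704, -1.599, 0.0]
wrist_force: [-0.3, -0.3, 0.7]
grip_width: 0.997
grip_force: 0.0
now [ 300.  -399.4  230.6] grip 0.997 0.0 F [-0.3 -0.3  0.7] t 1.3167
shift [325.  -30.4   0.6] turn [-0.    0.   -0.59]
shift [396.3  59.8   0. ] turn [ 0.     0.    -0.087]
yaw now -28.8 j7 0.2
```

```bash
python3 -m handwheel '[[[40.6, -3.8, 0, 0, 0, 0, 1], [40.6, -3.8, 0, 0, 0, 0, 1], [40.6, -3.8, 0, 0, 0, 0, 1], [40.6, -3.8, 0, 0, 0, 0, 1], [40.6, -3.8, 0, 0, 0, 0, 1], [40.6, -3.8, 0, 0, 0, 0, 1], [40.6, -3.8, 0, 0, 0, 0, 1], [40.6, -3.8, 0, 0, 0, 0, 1]]]'; python3 -m handwheel '[[[0, 0, 0, 0, 0, -0.118, 1], [0, 0, 0, 0, 0, -0.118, 1], [0, 0, 0, 0, 0, -0.118, 1], [0, 0, 0, 0, 0, -0.118, 1], [0, 0, 0, 0, 0, -0.118, 1]]]'; python3 -m handwheel '[[[39.6, 6, 0, 0, 0, 0, 1], [39.6, 6, 0, 0, 0, 0, 1], [39.6, 6, 0, 0, 0, 0, 1], [39.6, 6, 0, 0, 0, 0, 1], [39.6, 6, 0, 0, 0, 0, 1], [39.6, 6, 0, 0, 0, 0, 1], [39.6, 6, 0, 0, 0, 0, 1], [39.6, 6, 0, 0, 0, 0, 1]]]' ; python3 -m handwheel '[[[39.6, 6, 0, 0, 0, 0, 1], [39.6, 6, 0, 0, 0, 0, 1], [0, 0, 0, 0, 0, -0.087, 0.3], [0, 0, 0, 0, 0, 0, 0.3], [0, 0, 0, 0, 0, 0, 0.3], [0, 0, 0, 0, 0, 0, 0.3]]]'; python3 g.py 471 309 140 10
python3 - <<'E'
from h import *
c=cam("wrist");save(c,"w1.png");np.save("w1.npy",cloud(c));print(c["T"].round(2),c["K"])
E
```

```text
time: 1.98
eef_pos: [432.1, -99.2, 230.7]
eef_rot: [2.709, 1.59, 0.0]
wrist_force: [1.0, -0.9, -0.2]
grip_width: 0.998
grip_force: 0.0
time: 2.4
eef_pos: [431.7, -100.8, 230.5]
eef_rot: [-2.122, -2.316, 0.0]
wrist_force: [0.8, 0.7, 0.2]
grip_width: 0.998
grip_force: 0.0
time: 3.07
eef_pos: [453.7, 220.4, 230.6]
eef_rot: [2.13, 2.309, -0.0]
wrist_force: [0.5, -0.2, -0.4]
grip_width: 0.999
grip_force: 0.0
time: 3.57
eef_pos: [459.6, 296.9, 230.3]
eef_rot: [2.032, 2.396, -0.002]
wrist_force: [-0.1, 0.4, -0.0]
grip_width: 0.763
grip_force: 0.0
now [459.6 296.9 230.3] grip 0.763 0.0 F [-0.1  0.4 -0. ] t 3.5667
shift [10.2 13.3 90.3] turn [-0.001  0.001 -0.01 ]
yaw now 9.4 j7 -0.83
[[ 9.9000e-01  1.6000e-01  5.0000e-02  4.4694e+02]
 [ 1.6000e-01 -9.4000e-01 -2.9000e-01  3.7965e+02]
 [ 0.0000e+00  3.0000e-01 -9.6000e-01  3.9659e+02]
 [ 0.0000e+00  0.0000e+00  0.0000e+00  1.0000e+00]] [[317.22413214   0.         318.53239276]
 [  0.         317.22413214 195.44197195]
 [  0.           0.           1.        ]]
```

View pics/w1.png

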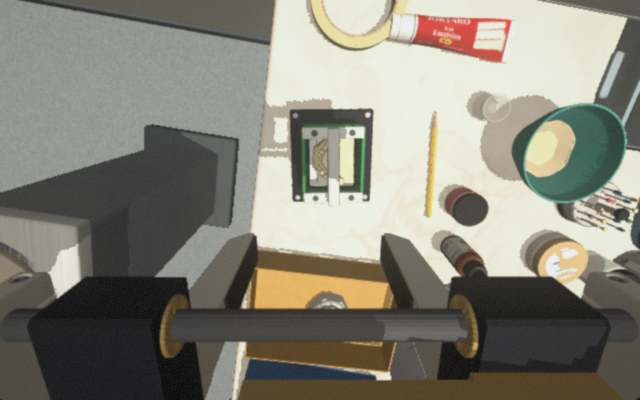

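The wrist view shows the flask at (332,157) from above. The web runs vertically at x≈333 px, and the plate corners are at about (292,111), (371,110), (371,200) and (292,201). I'll fit these with depth.

```bash
cat > f.py <<'E'
from h import *
def fit(P,C,name,box,z,hsv=None):
    x0,x1,y0,y1=box;m=np.zeros(P.shape[:2],np.uint8);m[y0:y1,x0:x1]=1
    with np.errstate(invalid='ignore'): m&=((P[...,2]>z[0])&(P[...,2]<z[1])).astype(np.uint8)
    if hsv: m&=(cv2.inRange(cv2.cvtColor(C,cv2.COLOR_RGB2HSV),hsv[0],hsv[1])>0).astype(np.uint8)
    n,l,st,_=cv2.connectedComponentsWithStats(m)
    m=l==1+np.argmax(st[1:,4]);q=P[m].astype(np.float32)
    r=cv2.minAreaRect(np.ascontiguousarray(q[:,:2]));print(name,len(q),"c",np.round(r[0],1),"sz",np.round(r[1],1),"ang",round(r[2],1),"z",np.round(np.percentile(q[:,2],[5,50,95]),1));return q
E
python3 - <<'E'
from f import *
P=np.load("w1.npy");C=cv2.imread("pics/w1.png")[...,::-1].copy();b=(275,400,95,220)
q=fit(P,C,"bridge",b,(60,90))
fit(P,C,"green+bridge",b,(42,90))
fit(P,C,"plate+all",b,(5,90))
web=P[125:195,325:341].reshape(-1,3);web=web[web[:,2]>62];print(web.mean(0),np.polyfit(web[:,1],web[:,0],1))
E
```

```text
bridge 928 c [474.4 311.4] sz [11.9 83.9] ang 9.9 z [68.9 70.2 71.5]
green+bridge 2630 c [474.3 311.8] sz [69.2 85.3] ang 9.6 z [48.8 57.6 71. ]
plate+all 7562 c [473.9 311.9] sz [100.3 115.2] ang 9.5 z [ 7.3 27.6 70.4]
[472.82066223 319.11498137  70.20590979] [-1.72236165e-01  5.27783803e+02]
```

```bash
python3 g.py 474.3 311.7 90 9.8 474.3 311.7 51 9.8
```

```text
now [459.8 296.8 230.5] grip 0.719 0.0 F [ 0.4 -0.8  0. ] t 3.6167
shift [ 12.5  16.8 140.4] turn [-0.     0.001 -0.007]
shift [ 0.  0. 39.] turn [0. 0. 0.]
yaw now 9.4 j7 -0.83
```

```bash
python3 -m handwheel '[[[3, 4, 28, 0, 0, -0.007, 0.26], [3, 4, 28, 0, 0, 0, 0.26], [3, 4, 28, 0, 0, 0, 0.26], [3.5, 4.8, 28, 0, 0, 0, 0.26], [0, 0, 28, 0, 0, 0, 0.26], [0, 0, 0, 0, 0, 0, 0.26], [0, 0, 0, 0, 0, 0, 0.26], [0, 0, 0, 0, 0, 0, 0.26]]]' 25;python3 -m handwheel '[[[0, 0, 0, 0, 0, 0, 0.26], [0, 0, 0, 0, 0, 0, 0.26], [0, 0, 0, 0, 0, 0, 0.26]]]'; python3 g.py 474.3 311.7 51 9.8
```

```text
time: 4.28
eef_pos: [474.5, 313.4, 91.9]
eef_rot: [2.02, 2.405, 0.001]
wrist_force: [-0.1, 0.5, -0.1]
grip_width: 0.263
grip_force: 0.0
time: 4.53
eef_pos: [474.6, 313.8, 92.0]
eef_rot: [2.019, 2.406, 0.003]
wrist_force: [1.1, 0.3, -0.5]
grip_width: 0.264
grip_force: 0.0
now [474.6 313.8  92. ] grip 0.264 0.0 F [ 1.1  0.3 -0.5] t 4.5333
shift [-2.1 -0.7 41. ] turn [ 0.002 -0.001  0.003]
yaw now 10.0 j7 -0.98
```

```bash
python3 -m handwheel '[[[-2, -0.7, 14, 0, 0, 0, 0.26], [0, 0, 14, 0, 0, 0, 0.26], [0, 0, 13, 0, 0, 0, 0.26], [0, 0, 0, 0, 0, 0, 0.26], [0, 0, 0, 0, 0, 0, 0.26]]]' 25;python3 -m handwheel '[[[0, 0, 0, 0, 0, 0, 0], [0, 0, 0, 0, 0, 0, 0], [0, 0, 0, 0, 0, 0, 0], [0, 0, 0, 0, 0, 0, 0], [0, 0, 0, 0, 0, 0, 0]]]' 25; python3 -m handwheel '[[[0, 0, -15, 0, 0, 0, 0], [0, 0, -15, 0, 0, 0, 0], [0, 0, -30, 0, 0, 0, 0], [0, 0, -30, 0, 0, 0, 0], [0, 0, -30, 0, 0, 0, 0], [0, 0, 0, 0, 0, 0, 0]]]'
python3 - <<'E'
from h import *
c=cam("wrist");save(c,"w2.png")
E
```

```text
time: 4.95
eef_pos: [473.5, 311.6, 49.8]
eef_rot: [-2.019, -2.407, 0.001]
wrist_force: [1.1, -0.3, 1.3]
grip_width: 0.26
grip_force: 0.0
time: 5.37
eef_pos: [474.0, 311.9, 50.5]
eef_rot: [2.019, 2.407, 0.002]
wrist_force: [-0.6, -0.5, 7.4]
grip_width: 0.125
grip_force: 25.0
time: 5.87
eef_pos: [475.3, 313.4, 174.9]
eef_rot: [2.018, 2.405, 0.011]
wrist_force: [1.0, 0.9, -0.5]
grip_width: 0.125
grip_force: 25.0
```

View pics/w2.png

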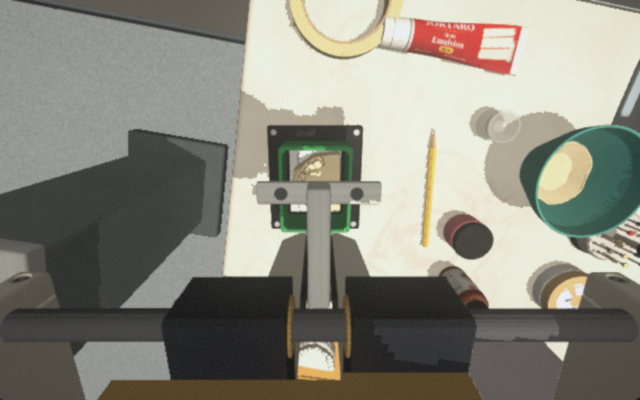

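Bridge held level; ivory model visible in the open sleeve. Move towards the tray and measure it.

```bash
python3 g.py 465 -220 210 0
```

```text
now [474.9 312.5 172.5] grip 0.127 25.0 F [-0.1 -0.5 -0.7] t 5.9167
shift [-522.6 -101.9  -39.1] turn [ 0.005 -0.003  0.174]
yaw now 10.0 j7 -0.89
```

```bash
python3 -m handwheel '[[[0, 0, -35, 0, 0, 0, 0], [-37.3, -7.3, 0, 0, 0, 0, 0], [-37.3, -7.3, 0, 0, 0, 0, 0], [-37.3, -7.3, 0, 0, 0, 0, 0], [-37.3, -7.3, 0, 0, 0, 0, 0], [-37.3, -7.3, 0, 0, 0, 0, 0], [-37.3, -7.3, 0, 0, 0, 0, 0], [-37.3, -7.3, 0, 0, 0, 0, 0]]]'; python3 -m handwheel '[[[-37.3, -7.3, 0, 0, 0, 0, 0], [-37.3, -7.3, 0, 0, 0, 0, 0], [-37.3, -7.3, 0, 0, 0, 0, 0], [-37.3, -7.3, 0, 0, 0, 0, 0], [-37.3, -7.3, 0, 0, 0, 0, 0], [-37.3, -7.3, 0, 0, 0, 0, 0], [-37.3, -7.3, 0, 0, 0, 0, 0]]]'; python3 -m handwheel '[[[0, 0, 0, 0, 0, 0.087, 0], [0, 0, 0, 0, 0, 0.087, 0], [0, 0, 0, 0, 0, 0, 0]]]'
python3 - <<'E'
from h import *
c=cam("wrist");save(c,"w3.png");np.save("w3.npy",cloud(c))
E
```

```text
time: 6.58
eef_pos: [467.8, 43.5, 203.7]
eef_rot: [-2.018, -2.407, 0.002]
wrist_force: [1.3, -0.1, -0.6]
grip_width: 0.129
grip_force: 25.0
time: 7.17
eef_pos: [462.8, -222.3, 203.6]
eef_rot: [-2.018, -2.406, 0.001]
wrist_force: [1.1, -0.0, -0.6]
grip_width: 0.126
grip_force: 25.0
time: 7.42
eef_pos: [463.0, -221.3, 203.5]
eef_rot: [-2.226, -2.215, 0.001]
wrist_force: [0.0, 0.7, -0.3]
grip_width: 0.128
grip_force: 25.0
```

View pics/w3.png

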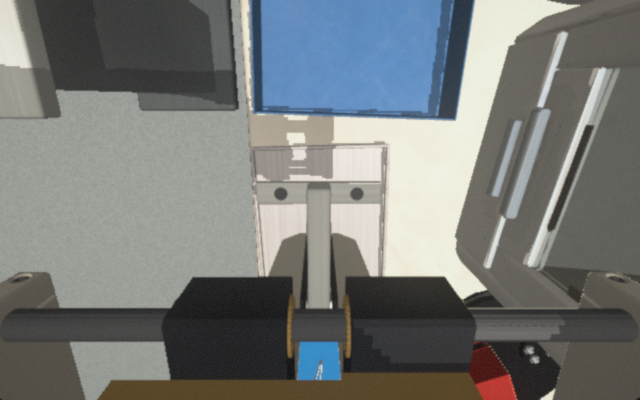

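The tray's near (+y) rim runs (252,148)–(388,144). Its side rims continue down to about (260,270) on the robot side and (382,270) on the far side. Turning those into positions.

```bash
python3 - <<'E'
from h import *
P=np.load("w3.npy")
c=cam("wrist");T=c["T"];K=np.array(c["K"])
def px(u,v,z):
    d=T[:3,:3]@np.linalg.inv(K)@[u,v,1];o=T[:3,3];return (o+d*(z-o[2])/d[2]).round(1)
for u,v in((252,148),(388,144),(260,270),(382,270)): print(px(u,v,12))
Q=np.load("top0.npy")
m=np.zeros(Q.shape[:2],bool);m[200:275,380:465]=1
t=vision.capture("top");K=np.array(t["K"]);T=R.from_rotvec(t["orientation"]).as_matrix();o=np.array(t["position"])
for u,v in((388,215),(457,213),(389,269),(459,268)):
    d=T@np.linalg.inv(K)@[u,v,1];print("top",(o+d*(12-o[2])/d[2]).round(1))
E
python3 g.py 466 -337 60 0; python3 -c "
import cv2
c=cv2.imread('pics/top0.png')[200:280,375:475];cv2.imwrite('pics/crop2.png',cv2.resize(c,None,fx=7,fy=7,interpolation=cv2.INTER_CUBIC))"
```

```text
[ 388.8 -191.5   12. ]
[ 542.1 -186.8   12. ]
[ 389.6 -347.    12. ]
[ 545.  -346.8   12. ]
top [ 536.5 -191.5   12. ]
top [ 544.8 -391.4   12. ]
top [ 382.9 -192.    12. ]
top [ 387.8 -390.5   12. ]
now [ 463.7 -219.9  204.1] grip 0.125 25.0 F [ 0.4  0.2 -0.7] t 7.5667
shift [-117.2    1.9  144.1] turn [-0.001 -0.     0.005]
yaw now 0.3 j7 0.05
```

View pics/crop2.png

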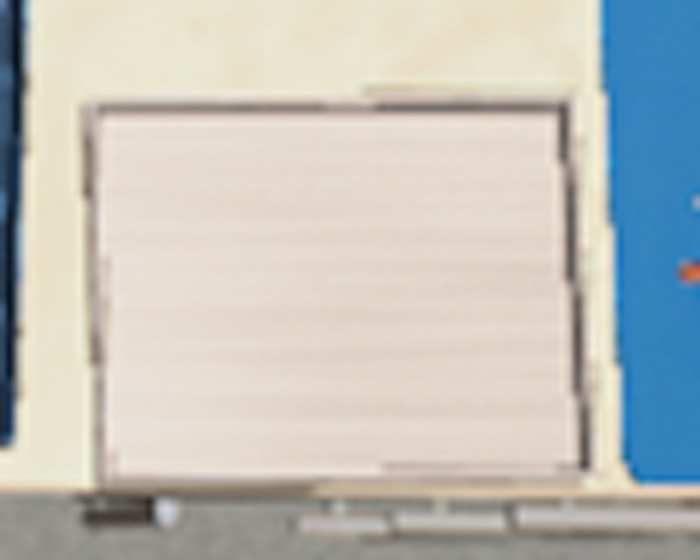

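The tray's outline is (85,103)–(590,480) in the crop, centre about (466,-290) and nearly square to the axes. Placing the bridge at y≈-336.

```bash
python3 -m handwheel '[[[-29.2, 0.5, 0, 0, 0, 0.005, 0], [-29.2, 0.5, 0, 0, 0, 0, 0], [-29.2, 0.5, 0, 0, 0, 0, 0], [-29.2, 0.5, 35, 0, 0, 0, 0], [0, 0, 35, 0, 0, 0, 0], [0, 0, 35, 0, 0, 0, 0], [0, 0, 30, 0, 0, 0, 0], [0, 0, 0, 0, 0, 0, 0]]]'; python3 -m handwheel '[[[0, 0, 25, 0, 0, 0, 0], [0, 0, 20, 0, 0, 0, 0], [0, 0, 10, 0, 0, 0, 0], [0, 0, 0, 0, 0, 0, 0], [0, 0, 0, 0, 0, 0, 0]]]'; python3 g.py 466 -336 7 0
```

```text
time: 8.23
eef_pos: [463.1, -332.6, 67.6]
eef_rot: [-2.216, -2.215, 0.002]
wrist_force: [0.2, 1.2, -0.3]
grip_width: 0.129
grip_force: 25.0
time: 8.65
eef_pos: [466.0, -334.5, 18.5]
eef_rot: [2.224, 2.218, -0.0]
wrist_force: [-0.6, -0.1, -0.3]
grip_width: 0.125
grip_force: 25.0
now [ 466.  -334.5   18.5] grip 0.125 25.0 F [-0.6 -0.1 -0.3] t 8.65
shift [-1.5 -0.  11.5] turn [ 0.     0.    -0.003]
yaw now -0.2 j7 0.06
```

```bash
python3 -m handwheel '[[[-1.5, 0, 6, 0, 0, 0, 0], [0, 0, 4, 0, 0, 0, 0], [0, 0, 1.5, 0, 0, 0, 0], [0, 0, 0, 0, 0, 0, 0], [0, 0, 0, 0, 0, 0, 0]]]';  python3 -m handwheel '[[[0, 0, 0, 0, 0, 0, 0.3], [0, 0, 0, 0, 0, 0, 0.3], [0, 0, 0, 0, 0, 0, 0.3], [0, 0, 0, 0, 0, 0, 0.3], [0, 0, 0, 0, 0, 0, 0.3], [0, 0, 0, 0, 0, 0, 0.3], [0, 0, 0, 0, 0, 0, 0.3], [0, 0, 0, 0, 0, 0, 0.3]]]'; python3 -m handwheel '[[[0, 0, -20, 0, 0, 0, 0.3], [0, 0, -35, 0, 0, 0, 0.3], [0, 0, -40, 0, 0, 0, 0.3], [0, 0, -40, 0, 0, 0, 1], [0, 0, -40, 0, 0, 0, 1], [0, 0, 0, 0, 0, 0, 1]]]';python3 g.py 474.3 311.7 200 9.8
```

```text
time: 9.07
eef_pos: [465.7, -336.5, 6.5]
eef_rot: [2.226, 2.216, -0.0]
wrist_force: [-1.0, -1.3, 2.3]
grip_width: 0.129
grip_force: 25.0
time: 9.73
eef_pos: [465.5, -336.2, 6.1]
eef_rot: [-2.226, -2.217, 0.0]
wrist_force: [-0.5, 0.1, 0.0]
grip_width: 0.304
grip_force: 0.0
time: 10.23
eef_pos: [468.5, -337.6, 188.3]
eef_rot: [2.219, 2.21, 0.003]
wrist_force: [-0.1, -0.1, -0.2]
grip_width: 0.466
grip_force: 0.0
now [ 468.5 -337.6  188.3] grip 0.466 0.0 F [-0.1 -0.1 -0.2] t 10.2333
shift [649.2   3.2 -15.2] turn [ 0.008  0.006 -0.175]
yaw now -0.2 j7 0.21
```

```bash
python3 -m handwheel '[[[38.2, 0.2, -1.9, 0, 0, 0, 1], [38.2, 0.2, -1.9, 0, 0, 0, 1], [38.2, 0.2, -1.9, 0, 0, 0, 1], [38.2, 0.2, -1.9, 0, 0, 0, 1], [38.2, 0.2, -1.9, 0, 0, 0, 1], [38.2, 0.2, -1.9, 0, 0, 0, 1], [38.2, 0.2, -1.9, 0, 0, 0, 1], [38.2, 0.2, -1.9, 0, 0, 0, 1]]]';  python3 -m handwheel '[[[38.2, 0.2, 0, 0, 0, 0, 1], [38.2, 0.2, 0, 0, 0, 0, 1], [38.2, 0.2, 0, 0, 0, 0, 1], [38.2, 0.2, 0, 0, 0, 0, 1], [38.2, 0.2, 0, 0, 0, 0, 1], [38.2, 0.2, 0, 0, 0, 0, 1], [38.2, 0.2, 0, 0, 0, 0, 1], [38.2, 0.2, 0, 0, 0, 0, 1]]]'; python3 -m handwheel '[[[38, 0, 0, 0, 0, 0, 1], [0, 0, 0, 0, 0, -0.088, 1], [0, 0, 0, 0, 0, -0.087, 1], [0, 0, 0, 0, 0, 0, 1], [0, 0, 0, 0, 0, 0, 1]]]'; python3 g.py 474.3 311.7 80 9.8
python3 - <<'E'
from f import *
c=cam("wrist");P=cloud(c);save(c,"w4.png");C=c["color"]
fit(P,C,"sleeve",(200,440,60,300),(45,58),((45,60,20),(85,255,255)))
fit(P,C,"all",(200,440,60,300),(5,60))
E
```

```text
time: 10.9
eef_pos: [467.9, -28.9, 196.5]
eef_rot: [2.226, 2.217, 0.0]
wrist_force: [0.2, 0.9, 0.3]
grip_width: 0.989
grip_force: 0.0
time: 11.57
eef_pos: [470.7, 276.8, 196.3]
eef_rot: [2.226, 2.217, -0.0]
wrist_force: [1.1, -0.1, 0.4]
grip_width: 0.999
grip_force: 0.0
time: 11.98
eef_pos: [471.2, 312.6, 196.1]
eef_rot: [-2.027, -2.4, 0.001]
wrist_force: [-0.2, 0.1, -0.4]
grip_width: 1.005
grip_force: 0.0
now [471.2 312.6 196.1] grip 1.005 0.0 F [-0.2  0.1 -0.4] t 11.9833
shift [ -1.4   3.  116.1] turn [-0.001  0.    -0.003]
yaw now 9.6 j7 -0.88
sleeve 1202 c [474.1 312.1] sz [69.2 84.8] ang 9.6 z [46.3 51.9 53.3]
all 8662 c [473.8 312.1] sz [100.  115.5] ang 9.9 z [ 7.3 17.2 52.3]
```

View pics/w4.png

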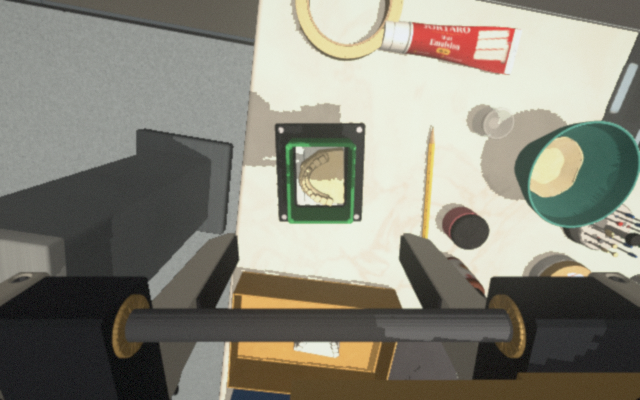

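The sleeve sits undisturbed at (320,182) with the ivory model inside. Grasping the sleeve.

```bash
python3 -m handwheel '[[[-0.7, 1.5, 38, 0, 0, 0, 1], [-0.7, 1.5, 38, 0, 0, 0, 1], [0, 0, 38, 0, 0, 0, 1], [0, 0, 20, 0, 0, 0, 1], [0, 0, 15, 0, 0, 0, 1], [0, 0, 15, 0, 0, 0, 1], [0, 0, 8, 0, 0, 0, 1], [0, 0, 0, 0, 0, 0, 1]]]';python3 -m handwheel '[[[0, 0, 0, 0, 0, 0, 0.6], [0, 0, 0, 0, 0, 0, 0.6], [0, 0, 0, 0, 0, 0, 0.6], [0, 0, 0, 0, 0, 0, 0.6], [0, 0, 0, 0, 0, 0, 0.6], [0, 0, 0, 0, 0, 0, 0.6]]]' 20; python3 -m handwheel '[[[0, 0, -8, 0, 0, 0, 0.6], [0, 0, -12, 0, 0, 0, 0.6], [0, 0, -25, 0, 0, 0, 0.6], [0, 0, -35, 0, 0, 0, 0.6], [0, 0, -40, 0, 0, 0, 0.6], [0, 0, -40, 0, 0, 0, 0.6], [0, 0, 0, 0, 0, 0, 0.6]]]'; python3 g.py 466 -243 184 0;  python3 - <<'E'
from f import *
c=cam("wrist");P=cloud(c);save(c,"w5.png");C=c["color"];np.save("w5.npy",P)
fit(P,C,"ivory",(200,440,60,300),(22,48))
fit(P,C,"base",(200,440,60,300),(5,60))
E
```

```text
time: 12.7
eef_pos: [474.1, 311.2, 23.0]
eef_rot: [-2.026, -2.401, 0.003]
wrist_force: [0.0, -0.3, -0.2]
grip_width: 0.999
grip_force: 0.0
time: 13.2
eef_pos: [474.7, 312.1, 25.1]
eef_rot: [2.024, 2.402, 0.001]
wrist_force: [-1.5, -1.1, 7.3]
grip_width: 0.728
grip_force: 20.0
time: 13.78
eef_pos: [476.7, 314.5, 191.7]
eef_rot: [2.022, 2.401, 0.015]
wrist_force: [0.6, 0.9, -1.3]
grip_width: 0.73
grip_force: 20.0
now [476.7 314.5 191.7] grip 0.73 20.0 F [ 0.6  0.9 -1.3] t 13.7833
shift [-547.6 -105.3    4.3] turn [ 0.008 -0.005  0.171]
yaw now 9.8 j7 -0.88
ivory 695 c [471.6 333.2] sz [46.  20.4] ang 10.3 z [25.7 29.  41.1]
base 4203 c [468.3 343.6] sz [100.1  51.3] ang 9.6 z [ 7.   8.7 33.3]
```

View pics/w5.png

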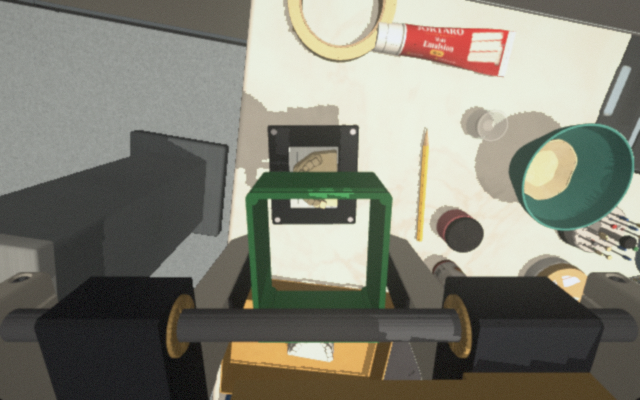

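Sleeve held level. Off to the tray.

```bash
python3 -m handwheel '[[[-36.5, -7, 0, 0, 0, 0, 0.6], [-36.5, -7, 0, 0, 0, 0, 0.6], [-36.5, -7, 0, 0, 0, 0, 0.6], [-36.5, -7, 0, 0, 0, 0, 0.6], [-36.5, -7, 0, 0, 0, 0, 0.6], [-36.5, -7, 0, 0, 0, 0, 0.6], [-36.5, -7, 0, 0, 0, 0, 0.6], [-36.5, -7, 0, 0, 0, 0, 0.6]]]'; python3 -m handwheel '[[[-36.5, -7, 0, 0, 0, 0, 0.6], [-36.5, -7, 0, 0, 0, 0, 0.6], [-36.5, -7, 0, 0, 0, 0, 0.6], [-36.5, -7, 0, 0, 0, 0, 0.6], [-36.5, -7, 0, 0, 0, 0, 0.6], [-36.5, -7, 0, 0, 0, 0, 0.6], [-36.5, -7, 0, 0, 0, 0, 0.6]]]'; python3 -m handwheel '[[[0, 0, 0, 0, 0, 0.087, 0.6], [0, 0, 0, 0, 0, 0.086, 0.6], [0, 0, 35, 0, 0, 0, 0.6], [0, 0, 35, 0, 0, 0, 0.6], [0, 0, 30, 0, 0, 0, 0.6], [0, 0, 20, 0, 0, 0, 0.6], [0, 0, 0, 0, 0, 0, 0.6], [0, 0, 0, 0, 0, 0, 0.6]]]'; python3 g.py 466 -241 18.5 0
```

```text
time: 14.5
eef_pos: [467.8, 12.9, 183.5]
eef_rot: [-2.023, -2.402, 0.002]
wrist_force: [0.7, -0.1, -1.6]
grip_width: 0.73
grip_force: 20.0
time: 15.08
eef_pos: [462.9, -247.0, 183.4]
eef_rot: [-2.023, -2.402, 0.001]
wrist_force: [0.1, -0.3, -1.5]
grip_width: 0.73
grip_force: 20.0
time: 15.75
eef_pos: [463.2, -244.6, 63.1]
eef_rot: [-2.22, -2.218, 0.002]
wrist_force: [-0.1, -0.0, -1.4]
grip_width: 0.725
grip_force: 20.0
now [ 463.2 -244.6   63.1] grip 0.725 20.0 F [-0.1 -0.  -1.4] t 15.75
shift [ 3.5  2.9 44.6] turn [-0.003 -0.001 -0.001]
yaw now -0.1 j7 -0.12
```

```bash
python3 -m handwheel '[[[3.5, 2.9, 15, 0, 0, 0, 0.6], [0, 0, 12, 0, 0, 0, 0.6], [0, 0, 10, 0, 0, 0, 0.6], [0, 0, 4, 0, 0, 0, 0.6], [0, 0, 2, 0, 0, 0, 0.6], [0, 0, 1.5, 0, 0, 0, 0.6], [0, 0, 0, 0, 0, 0, 0.6]]]'; python3 g.py 466 -241 18.5 0
```

```text
time: 16.33
eef_pos: [467.3, -242.0, 20.2]
eef_rot: [2.224, 2.219, 0.0]
wrist_force: [0.6, -0.2, -0.2]
grip_width: 0.728
grip_force: 20.0
now [ 467.3 -242.    20.2] grip 0.728 20.0 F [ 0.6 -0.2 -0.2] t 16.3333
shift [ 1.  -1.3  1.7] turn [ 0.     0.    -0.002]
yaw now -0.1 j7 -0.18
```

```bash
python3 -m handwheel '[[[0, 0, 1, 0, 0, 0, 0.6], [0, 0, 0.5, 0, 0, 0, 0.6], [0, 0, 0, 0, 0, 0, 0.6], [0, 0, 0, 0, 0, 0, 0.85], [0, 0, 0, 0, 0, 0, 0.85], [0, 0, 0, 0, 0, 0, 0.85], [0, 0, 0, 0, 0, 0, 0.85], [0, 0, 0, 0, 0, 0, 0.85]]]';python3 -m handwheel '[[[0, 0, -15, 0, 0, 0, 0.85], [0, 0, -25, 0, 0, 0, 0.85], [0, 0, -38, 0, 0, 0, 0.85], [0, 0, -38, 0, 0, 0, 1], [0, 0, -38, 0, 0, 0, 1], [0, 0, -38, 0, 0, 0, 1], [0, 0, 0, 0, 0, 0, 1]]]'; python3 g.py 474 312 200 9.8
python3 - <<'E'
from f import *
c=cam("top");save(c,"t1.png");P=cloud(c);C=c["color"]
fit(P,C,"sleeve",(383,440,200,275),(36,60))
fit(P,C,"bridge",(400,475,200,275),(18,34))
c=cam("scene");cv2.imwrite("pics/s1.png",cv2.resize(c["color"][140:300,300:560,::-1],None,fx=3,fy=3))
E
```

```text
time: 17.0
eef_pos: [467.1, -241.8, 18.3]
eef_rot: [2.224, 2.219, -0.0]
wrist_force: [-0.1, 0.5, -0.6]
grip_width: 0.85
grip_force: 0.0
time: 17.58
eef_pos: [469.9, -242.5, 216.7]
eef_rot: [2.218, 2.213, 0.005]
wrist_force: [0.5, 0.2, -0.1]
grip_width: 0.996
grip_force: 0.0
now [ 469.9 -242.5  216.7] grip 0.996 0.0 F [ 0.5  0.2 -0.1] t 17.5833
shift [554.6   2.7  14.5] turn [ 0.008  0.005 -0.173]
yaw now -0.1 j7 0.05
sleeve 111 c [ 468.  -236.3] sz [67.5 71.8] ang 1.0 z [42.  46.3 51.6]
bridge 12 c [ 433.2 -251.5] sz [ 0.7 31.9] ang 0.8 z [20.1 25.8 32.4]
```

View pics/s1.png

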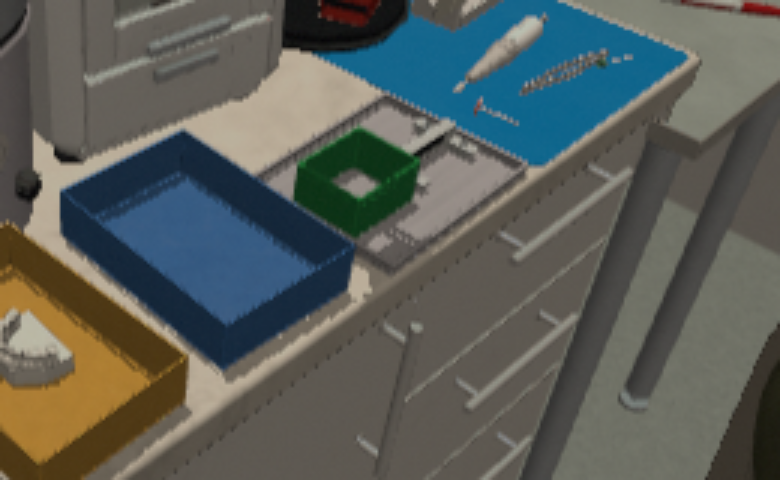

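Sleeve and bridge both stand on the tray, with a gap between them. Going back for the ivory model with the fingers turned across its width.

```bash
python3 -m handwheel '[[[37, 0.2, 0, 0, 0, 0, 1], [37, 0.2, 0, 0, 0, 0, 1], [37, 0.2, 0, 0, 0, 0, 1], [37, 0.2, 0, 0, 0, 0, 1], [37, 0.2, 0, 0, 0, 0, 1], [37, 0.2, 0, 0, 0, 0, 1], [37, 0.2, 0, 0, 0, 0, 1], [37, 0.2, 0, 0, 0, 0, 1]]]'; python3 -m handwheel '[[[37, 0.2, 0, 0, 0, 0, 1], [37, 0.2, 0, 0, 0, 0, 1], [37, 0.2, 0, 0, 0, 0, 1], [37, 0.2, 0, 0, 0, 0, 1], [37, 0.2, 0, 0, 0, 0, 1], [37, 0.2, 0, 0, 0, 0, 1], [37, 0.2, 0, 0, 0, 0, 1], [0, 0, 0, 0, 0, -0.12, 1]]]'; python3 -m handwheel '[[[0, 0, 0, 0, 0, -0.12, 1], [0, 0, 0, 0, 0, -0.12, 1], [0, 0, 0, 0, 0, -0.12, 1], [0, 0, 0, 0, 0, -0.12, 1], [0, 0, 0, 0, 0, -0.12, 1], [0, 0, 0, 0, 0, -0.12, 1], [0, 0, 0, 0, 0, -0.12, 1], [0, 0, 0, 0, 0, -0.12, 1]]]';  python3 -m handwheel '[[[0, 0, 0, 0, 0, -0.12, 1], [0, 0, 0, 0, 0, -0.12, 1], [0, 0, 0, 0, 0, -0.12, 1], [0, 0, 0, 0, 0, -0.12, 1], [0, 0, 0, 0, 0, -0.12, 1], [0, 0, 0, 0, 0, -0.07, 1], [0, 0, 0, 0, 0, 0, 1], [0, 0, 0, 0, 0, 0, 1]]]'
python3 - <<'E'
from f import *
c=cam("wrist");P=cloud(c);save(c,"w6.png");C=c["color"];np.save("w6.npy",P)
fit(P,C,"ivory",(180,460,60,270),(20,48))
fit(P,C,"base",(180,460,60,270),(5,60))
E
python3 g.py 474 312 100 99.8
```

```text
time: 18.35
eef_pos: [468.1, 55.6, 208.9]
eef_rot: [-2.222, -2.218, 0.003]
wrist_force: [1.5, 0.0, -0.5]
grip_width: 0.999
grip_force: 0.0
time: 19.02
eef_pos: [468.7, 322.0, 209.2]
eef_rot: [-2.077, -2.351, -0.004]
wrist_force: [0.0, 0.8, 1.9]
grip_width: 1.0
grip_force: 0.0
time: 19.68
eef_pos: [470.5, 312.6, 208.5]
eef_rot: [-0.756, -3.047, 0.003]
wrist_force: [0.8, 0.2, -0.1]
grip_width: 0.997
grip_force: 0.0
time: 20.35
eef_pos: [470.7, 312.8, 208.9]
eef_rot: [0.274, -3.127, 0.001]
wrist_force: [-0.0, 0.4, -0.2]
grip_width: 0.998
grip_force: 0.0
ivory 1878 c [475.1 313.4] sz [48.5 58.8] ang 12.1 z [27.  29.  41.5]
base 7953 c [473.9 311.9] sz [ 98.9 116.1] ang 10.0 z [ 7.3  9.  36.4]
now [470.8 312.9 209.2] grip 1.0 0.0 F [-0.  -0.6 -0.2] t 20.4
shift [ -3.2  -1.4 109.2] turn [-0.    -0.002  0.004]
yaw now 100.0 j7 0.39
```

View pics/w6.png

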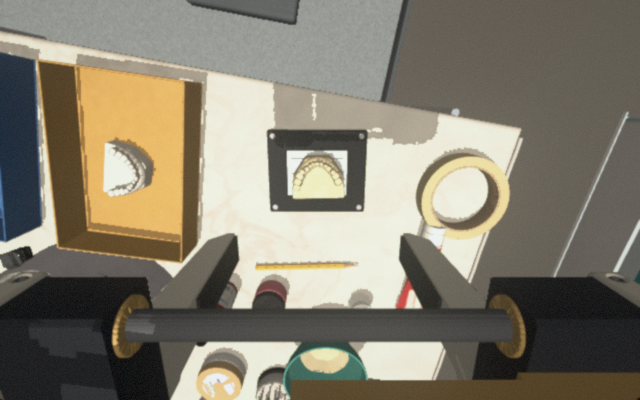

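The wrist view shows the ivory model at (318,177), square on the island with its teeth towards the robot. The white one is at (127,168) in the yellow pan, teeth towards +y, so its 61 mm runs roughly along world x. Pick the ivory one and measure the white one's angle and the room in front of the pot.

```bash
python3 -m handwheel '[[[-1.4, -1.2, 38, 0, 0, 0, 1], [-1.4, -1.2, 38, 0, 0, 0, 1], [-1.4, 0, 38, 0, 0, 0, 1], [0, 0, 35, 0, 0, 0, 1], [0, 0, 20, 0, 0, 0, 1], [0, 0, 14, 0, 0, 0, 1], [0, 0, 7, 0, 0, 0, 1], [0, 0, 0, 0, 0, 0, 1]]]'
python3 - <<'E'
from f import *
P=np.load("w6.npy");C=cv2.imread("pics/w6.png")[...,::-1].copy()
q=fit(P,C,"white",(95,165,130,210),(10,45));
q=fit(P,C,"whitelow",(95,165,130,210),(10,45),((0,0,110),(180,60,255)))
for f in("top0.npy","scene0.npy"):
    P=np.load(f).reshape(-1,3);P=P[np.isfinite(P[:,0])]
    for y0 in range(-180,200,40):
        m=(P[:,1]>y0)&(P[:,1]<y0+40)&(P[:,2]>75)&(P[:,0]>400)&(P[:,0]<900)
        if m.sum()>3: print(f,y0,np.percentile(P[m,0],[0.3,2]).round(0),m.sum())
E
python3 g.py 475 312.7 14.5 100.5
```

```text
time: 21.07
eef_pos: [474.9, 311.3, 18.9]
eef_rot: [0.277, -3.127, 0.002]
wrist_force: [-0.2, -0.1, -0.3]
grip_width: 0.998
grip_force: 0.0
white 2003 c [509.2  93.6] sz [49.3 59.2] ang 86.1 z [13.4 19.2 31.6]
whitelow 1920 c [508.2  93.6] sz [49.3 59. ] ang 88.7 z [14.8 19.2 31.6]
top0.npy -180 [627. 635.] 3335
top0.npy -140 [641. 643.] 3808
top0.npy -100 [647. 648.] 3343
top0.npy -60 [634. 640.] 2814
top0.npy -20 [587. 604.] 3823
top0.npy 20 [576. 584.] 3952
top0.npy 60 [576. 583.] 3928
top0.npy 100 [582. 600.] 3649
top0.npy 140 [628. 634.] 2830
top0.npy 180 [650. 663.] 1987
scene0.npy -180 [625. 628.] 2518
scene0.npy -140 [639. 641.] 2988
scene0.npy -100 [645. 646.] 3720
scene0.npy -60 [635. 635.] 153
scene0.npy -20 [586. 599.] 1243
scene0.npy 20 [576. 578.] 2411
scene0.npy 60 [576. 578.] 3149
scene0.npy 100 [578. 588.] 3865
scene0.npy 140 [624. 626.] 4710
scene0.npy 180 [650. 655.] 1658
now [474.9 311.3  18.9] grip 0.998 0.0 F [-0.2 -0.1 -0.3] t 21.0667
shift [-0.3  1.4  4.4] turn [-0.001 -0.002 -0.007]
yaw now 100.1 j7 0.11
```

```bash
python3 -m handwheel '[[[0, 1.4, 4, 0, 0, -0.007, 1], [0, 0, 0, 0, 0, 0, 1], [0, 0, 0, 0, 0, 0, 0.5], [0, 0, 0, 0, 0, 0, 0.5], [0, 0, 0, 0, 0, 0, 0.5], [0, 0, 0, 0, 0, 0, 0.5], [0, 0, 0, 0, 0, 0, 0.5], [0, 0, 0, 0, 0, 0, 0.5]]]' 20; python3 -m handwheel '[[[0, 0, -4, 0, 0, 0, 0.5], [0, 0, -10, 0, 0, 0, 0.5], [0, 0, -20, 0, 0, 0, 0.5], [0, 0, -25, 0, 0, 0, 0.5], [0, 0, -30, 0, 0, 0, 0.5], [0, 0, -35, 0, 0, 0, 0.5], [0, 0, -15, 0, 0, 0, 0.5], [0, 0, 0, 0, 0, 0, 0.5]]]'; python3 g.py 480 -89 150 90;  python3 - <<'E'
from f import *
c=cam("wrist");P=cloud(c);save(c,"w7.png");C=c["color"]
fit(P,C,"base",(180,460,60,270),(5,20))
E
```

```text
time: 21.73
eef_pos: [475.6, 312.9, 16.5]
eef_rot: [-0.289, 3.128, 0.0]
wrist_force: [0.4, 0.9, -0.6]
grip_width: 0.618
grip_force: 6.5
time: 22.4
eef_pos: [476.4, 314.4, 159.6]
eef_rot: [-0.289, 3.124, 0.004]
wrist_force: [0.3, -0.8, -1.0]
grip_width: 0.612
grip_force: 19.8
now [476.4 314.4 159.6] grip 0.612 19.8 F [ 0.3 -0.8 -1. ] t 22.4
shift [  70.4 -397.2    8.3] turn [0.003 0.005 0.184]
yaw now 100.6 j7 0.34
base 9440 c [473.7 311.8] sz [ 99.9 116.1] ang 9.8 z [ 7.3  9.  13.2]
```

View pics/w7.png

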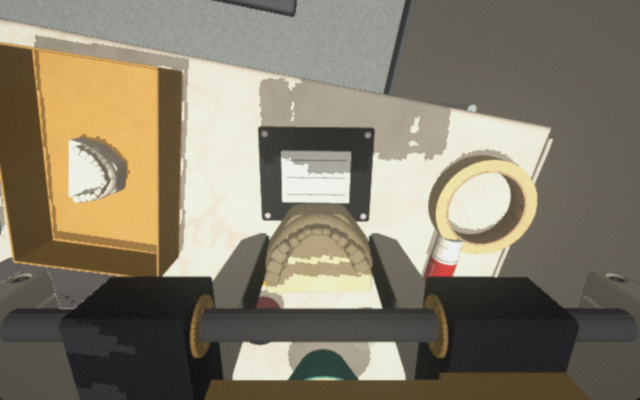

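Ivory model held upright (it shows at (318,255)), base left clean. Carrying it to the blue pan.

```bash
python3 -m handwheel '[[[6.4, -36.1, 0, 0, 0, 0, 0.5], [6.4, -36.1, 0, 0, 0, 0, 0.5], [6.4, -36.1, 0, 0, 0, 0, 0.5], [6.4, -36.1, 0, 0, 0, 0, 0.5], [6.4, -36.1, 0, 0, 0, 0, 0.5], [6.4, -36.1, 0, 0, 0, 0, 0.5], [6.4, -36.1, 0, 0, 0, 0, 0.5], [6.4, -36.1, 0, 0, 0, 0, 0.5]]]'; python3 -m handwheel '[[[6.4, -36.1, 0, 0, 0, 0, 0.5], [6.4, -36.1, 0, 0, 0, 0, 0.5], [6.4, -36.1, 0, 0, 0, 0, 0.5], [0, 0, 0, 0, 0, 0.092, 0.5], [0, 0, 0, 0, 0, 0.092, 0.5], [0, 0, 0, 0, 0, 0, 0.5]]]'
python3 - <<'E'
from f import *
c=cam("top");P=cloud(c);save(c,"t2.png");C=c["color"]
Q=np.load("top0.npy");C0=cv2.imread("pics/top0.png")[...,::-1].copy()
fit(Q,C0,"blue all",(318,388,180,275),(-5,70),((100,120,40),(125,255,255)))
fit(Q,C0,"yellow all",(255,318,180,275),(-5,70),((10,120,40),(25,255,255)))
E
python3 g.py 480 -89 80 90
```

```text
time: 23.12
eef_pos: [477.0, 17.7, 154.5]
eef_rot: [0.29, -3.126, 0.0]
wrist_force: [0.6, 0.2, -1.5]
grip_width: 0.613
grip_force: 19.8
time: 23.62
eef_pos: [478.2, -91.3, 154.6]
eef_rot: [-0.009, -3.14, -0.0]
wrist_force: [-0.2, -0.5, -1.2]
grip_width: 0.611
grip_force: 19.8
blue all 2942 c [501.  -87.9] sz [138.7 199.4] ang 87.7 z [-1.6  3.2 25.4]
yellow all 3176 c [498.4 100.7] sz [199.8 136.4] ang 2.0 z [-1.4  3.3 31.1]
now [478.4 -90.7 154.7] grip 0.616 19.8 F [ 0.1 -0.5 -0.5] t 23.6667
shift [-1.7  1.7 74.7] turn [-0.    -0.001  0.001]
yaw now 90.1 j7 0.86
```

```bash
python3 -m handwheel '[[[0, 1.7, 30, 0, 0, 0, 0.5], [0, 0, 30, 0, 0, 0, 0.5], [0, 0, 30, 0, 0, 0, 0.5], [0, 0, 20, 0, 0, 0, 0.5], [0, 0, 12, 0, 0, 0, 0.5], [0, 0, 8, 0, 0, 0, 0.5], [0, 0, 0, 0, 0, 0, 0.5], [0, 0, 0, 0, 0, 0, 0.5]]]'; python3 -m handwheel '[[[0, 0, 6, 0, 0, 0, 0.5], [0, 0, 5, 0, 0, 0, 0.5], [0, 0, 2, 0, 0, 0, 0.5], [0, 0, 1, 0, 0, 0, 0.5], [0, 0, 0, 0, 0, 0, 0.5]]]'
```

```text
time: 24.33
eef_pos: [478.7, -87.7, 24.9]
eef_rot: [0.007, -3.14, -0.001]
wrist_force: [-0.6, -0.6, -1.5]
grip_width: 0.61
grip_force: 19.8
time: 24.75
eef_pos: [479.0, -88.7, 11.2]
eef_rot: [0.001, -3.141, 0.0]
wrist_force: [0.2, -0.6, -1.0]
grip_width: 0.613
grip_force: 19.8
```

```bash
python3 -m handwheel '[[[0, 0, 2, 0, 0, 0, 0.5], [0, 0, 1, 0, 0, 0, 0.5], [0, 0, 1, 0, 0, 0, 0.5], [0, 0, 0, 0, 0, 0, 0.5], [0, 0, 0, 0, 0, 0, 0.5]]]'; python3 -m handwheel '[[[0, 0, 0.7, 0, 0, 0, 0.5], [0, 0, 0.7, 0, 0, 0, 0.5], [0, 0, 0, 0, 0, 0, 0.5], [0, 0, 0, 0, 0, 0, 0.5]]]'
```

```text
time: 25.17
eef_pos: [479.0, -88.6, 7.3]
eef_rot: [0.0, -3.142, 0.0]
wrist_force: [-0.4, -0.3, -0.4]
grip_width: 0.619
grip_force: 19.8
time: 25.5
eef_pos: [479.2, -88.6, 6.3]
eef_rot: [-0.0, 3.141, -0.001]
wrist_force: [-1.2, -0.0, 6.8]
grip_width: 0.615
grip_force: 20.1
```

```bash
python3 -m handwheel '[[[0, 0, -0.4, 0, 0, 0, 0.5], [0, 0, 0, 0, 0, 0, 0.85], [0, 0, 0, 0, 0, 0, 0.85], [0, 0, 0, 0, 0, 0, 0.85], [0, 0, 0, 0, 0, 0, 0.85], [0, 0, 0, 0, 0, 0, 0.85], [0, 0, 0, 0, 0, 0, 0.85]]]'; python3 -m handwheel '[[[0, 0, -10, 0, 0, 0, 0.85], [0, 0, -20, 0, 0, 0, 0.85], [0, 0, -35, 0, 0, 0, 0.85], [0, 0, -35, 0, 0, 0, 0.85], [0, 0, -35, 0, 0, 0, 0.85], [0, 0, -35, 0, 0, 0, 0.85], [0, 0, -30, 0, 0, 0, 0.85], [0, 0, 0, 0, 0, 0, 0.85]]]'; python3 g.py 509 93.6 200 87 509 93.6 60 87
python3 - <<'E'
from f import *
c=cam("wrist");P=cloud(c);save(c,"w8.png");C=c["color"]
fit(P,C,"ivory",(180,460,60,250),(10,40),((0,0,90),(90,255,255)))
E
```

```text
time: 26.08
eef_pos: [479.0, -88.6, 6.3]
eef_rot: [0.0, -3.141, -0.0]
wrist_force: [-0.4, -0.4, 0.5]
grip_width: 0.848
grip_force: 0.0
time: 26.75
eef_pos: [481.3, -88.1, 211.1]
eef_rot: [-0.0, 3.135, -0.002]
wrist_force: [1.7, 0.1, -0.1]
grip_width: 0.853
grip_force: 0.0
now [481.3 -88.1 211.1] grip 0.853 0.0 F [ 1.7  0.1 -0.1] t 26.75
shift [-27.7 181.7  11.1] turn [-0.001  0.007  0.052]
shift [  0.   0. 140.] turn [0. 0. 0.]
yaw now 90.0 j7 0.97
ivory 1771 c [478.2 -87.4] sz [48.1 57.7] ang 0.0 z [17.1 19.1 31.6]
```

View pics/w8.png

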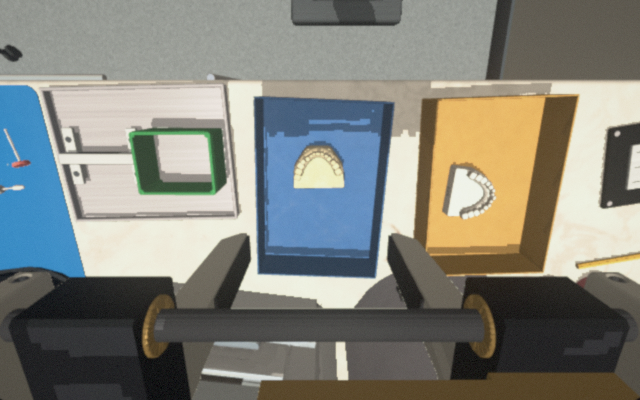

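Ivory stands upright in the blue pan at (319,167). The white model is at (468,192), heel towards -y. The pot (x≈576) leaves no room for the gripper body closing along x at x=509, so I'll first take it gently front to heel (closing along y) and bring it nearer.

```bash
python3 -m handwheel '[[[-5.5, 36.3, 2, 0, 0, 0.05, 0.78], [-3.5, 36.6, 2, 0, 0, 0, 0.78], [-3.5, 36.6, 2, 0, 0, 0, 0.78], [-3.5, 36.6, 2, 0, 0, 0, 0.78], [-3.5, 36.6, 2, 0, 0, 0, 0.78], [0, 0, 0, 0, 0, 0, 0.78], [0, 0, 0, 0, 0, 0, 0.78]]]'
python3 - <<'E'
from f import *
c=cam("wrist");P=cloud(c);save(c,"w9.png");C=c["color"]
fit(P,C,"white",(200,440,60,270),(10,40),((0,0,110),(180,70,255)))
fit(P,C,"whitetop",(200,440,60,270),(20,40),((0,0,110),(180,70,255)))
E
python3 g.py 509 93.6 60 87
```

```text
time: 27.38
eef_pos: [505.1, 95.5, 195.3]
eef_rot: [-0.07, -3.139, -0.001]
wrist_force: [-0.2, -1.0, -0.0]
grip_width: 0.785
grip_force: 0.0
white 1934 c [509.3  93.5] sz [46.9 59. ] ang 86.4 z [17.  19.  31.7]
whitetop 760 c [508.9  99. ] sz [35.8 56.9] ang 88.2 z [21.6 29.2 32.6]
now [505.   93.5 195.2] grip 0.781 0.0 F [-0.8 -0.3 -0.1] t 27.4333
shift [ -4.2   0.4 135.2] turn [-0.001 -0.002  0.005]
yaw now 87.3 j7 0.57
```

View pics/w9.png

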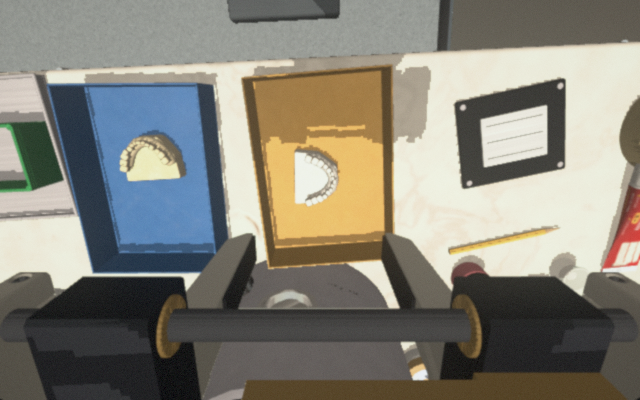

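White model at (316,176) between the fingers' lines. Lowering over it.

```bash
python3 -m handwheel '[[[-2, 0.2, 35, 0, 0, 0, 0.78], [-2, 0.2, 35, 0, 0, 0.005, 0.78], [0, 0, 35, 0, 0, 0, 0.78], [0, 0, 30, 0, 0, 0, 0.78], [0, 0, 25, 0, 0, 0, 0.78], [0, 0, 15, 0, 0, 0, 0.78], [0, 0, 9, 0, 0, 0, 0.78], [0, 0, 4, 0, 0, 0, 0.78]]]'; python3 -m handwheel '[[[0, 0, 0, 0, 0, 0, 0.78], [0, 0, 0, 0, 0, 0, 0.4], [0, 0, 0, 0, 0, 0, 0.4], [0, 0, 0, 0, 0, 0, 0.4], [0, 0, 0, 0, 0, 0, 0.4], [0, 0, 0, 0, 0, 0, 0.4], [0, 0, 0, 0, 0, 0, 0.4]]]' 10; python3 g.py 455 93.6 10 87
```

```text
time: 28.1
eef_pos: [508.6, 91.1, 6.3]
eef_rot: [-0.089, -3.137, 0.003]
wrist_force: [0.1, 0.1, -1.1]
grip_width: 0.777
grip_force: 0.0
time: 28.68
eef_pos: [510.1, 93.1, 8.8]
eef_rot: [0.086, 3.14, -0.001]
wrist_force: [-0.4, -0.9, 6.5]
grip_width: 0.509
grip_force: 10.2
now [510.1  93.1   8.8] grip 0.509 10.2 F [-0.4 -0.9  6.5] t 28.6833
shift [55.1 -2.5 -1.3] turn [-0.001  0.001 -0.003]
yaw now 86.8 j7 0.18
```

```bash
python3 -m handwheel '[[[0, 0, -4, 0, 0, 0, 0.4], [0, 0, -6, 0, 0, 0, 0.4], [9, -0.4, 0, 0, 0, 0, 0.4], [14, -0.6, 0, 0, 0, 0, 0.4], [14, -0.6, 0, 0, 0, 0, 0.4], [12, -0.6, 0, 0, 0, 0, 0.4], [6, -0.3, 0, 0, 0, 0, 0.4], [0, 0, 0, 0, 0, 0, 0.4]]]' 15; python3 g.py 455 93.6 10 87
python3 - <<'E'
from f import *
c=cam("wrist");save(c,"w10.png")
E
```

```text
time: 29.35
eef_pos: [453.1, 93.9, 18.5]
eef_rot: [-0.084, -3.14, 0.001]
wrist_force: [0.4, 0.3, -0.4]
grip_width: 0.503
grip_force: 14.9
now [453.1  93.9  18.5] grip 0.503 14.9 F [ 0.4  0.3 -0.4] t 29.35
shift [-1.9 -0.2  8.5] turn [-0.001 -0.001 -0.001]
yaw now 86.9 j7 0.04
```

View pics/w10.png

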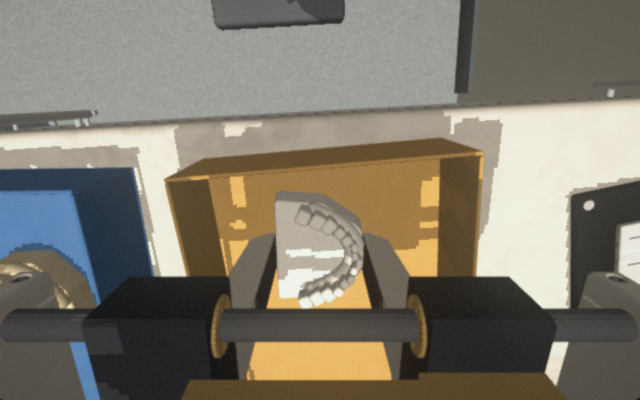

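White model is held square (heel edge vertical at x≈275 px) and upright, so this grasp can carry it straight to the flask. That was the last picture; from here I'll use measured numbers.

```bash
python3 -m handwheel '[[[0, 0, -15, 0, 0, 0, 0.4], [0, 0, -25, 0, 0, 0, 0.4], [0, 0, -30, 0, 0, 0, 0.4], [0, 0, -30, 0, 0, 0, 0.4], [0, 0, -25, 0, 0, 0, 0.4], [0, 0, -15, 0, 0, 0, 0.4], [0, 0, 0, 0, 0, 0, 0.4], [0, 0, 0, 0, 0, 0, 0.4]]]' 18; python3 g.py 474 312 160 138 474 312 160 189.8
```

```text
time: 30.07
eef_pos: [455.7, 93.6, 158.8]
eef_rot: [0.088, 3.139, 0.001]
wrist_force: [-0.6, 0.6, -0.9]
grip_width: 0.508
grip_force: 17.9
now [455.7  93.6 158.8] grip 0.508 17.9 F [-0.6  0.6 -0.9] t 30.0667
shift [ -6.  219.   -1.1] turn [-0.     0.002 -0.894]
shift [0. 0. 0.] turn [-0.     0.    -0.904]
yaw now 86.8 j7 0.45
```

```bash
python3 -m handwheel '[[[-1, 31.3, 0, 0, 0, 0, 0.4], [-1, 31.3, 0, 0, 0, 0, 0.4], [-1, 31.3, 0, 0, 0, 0, 0.4], [-1, 31.3, 0, 0, 0, 0, 0.4], [-1, 31.3, 0, 0, 0, 0, 0.4], [-1, 31.3, 0, 0, 0, 0, 0.4], [0, 31.2, 0, 0, 0, 0, 0.4], [0, 0, 0, 0, 0, 0, 0.4]]]'; python3 -m handwheel '[[[0, 0, 0, 0, 0, -0.12, 0.4], [0, 0, 0, 0, 0, -0.12, 0.4], [0, 0, 0, 0, 0, -0.12, 0.4], [0, 0, 0, 0, 0, -0.12, 0.4], [0, 0, 0, 0, 0, -0.12, 0.4], [0, 0, 0, 0, 0, -0.12, 0.4], [0, 0, 0, 0, 0, -0.12, 0.4], [0, 0, 0, 0, 0, -0.12, 0.4]]]'; python3 -m handwheel '[[[0, 0, 0, 0, 0, -0.12, 0.4], [0, 0, 0, 0, 0, -0.12, 0.4], [0, 0, 0, 0, 0, -0.12, 0.4], [0, 0, 0, 0, 0, -0.12, 0.4], [0, 0, 0, 0, 0, -0.12, 0.4], [0, 0, 0, 0, 0, -0.12, 0.4], [0, 0, 0, 0, 0, -0.118, 0.4], [0, 0, 0, 0, 0, 0, 0.4]]]'; python3 g.py 474 312 60 189.8;python3 - <<'E'
from f import *
s=monitor.get_state();c=cam("wrist");P=cloud(c);C=c["color"]
print("tcp",np.round(s["eef_pos"],1))
fit(P,C,"white",(200,440,150,310),(172,200),((0,0,90),(180,70,255)))
fit(P,C,"base",(150,480,40,270),(5,20))
E
```

```text
time: 30.73
eef_pos: [471.8, 319.2, 157.5]
eef_rot: [-0.078, -3.139, -0.008]
wrist_force: [-0.1, 1.0, -0.0]
grip_width: 0.507
grip_force: 17.9
time: 31.4
eef_pos: [472.6, 311.5, 156.7]
eef_rot: [1.381, -2.819, 0.0]
wrist_force: [-0.2, -0.2, -0.3]
grip_width: 0.505
grip_force: 17.9
time: 32.07
eef_pos: [472.5, 311.6, 156.5]
eef_rot: [2.408, -2.014, -0.002]
wrist_force: [-0.6, -0.4, 0.1]
grip_width: 0.509
grip_force: 17.9
now [472.5 311.6 156.5] grip 0.509 17.9 F [-0.6 -0.4  0.1] t 32.0667
shift [-0.2 -1.7 96.5] turn [ 0.002 -0.001  0.007]
yaw now -169.8 j7 1.72
tcp [472.5 311.6 156.5]
white 2442 c [468.  309.3] sz [34.9 57.2] ang 10.7 z [172.4 177.7 180.1]
base 7630 c [474.  311.3] sz [100.1 114.9] ang 9.9 z [ 7.1  8.8 13.1]
```

Model centre works out at about (473.4,310.3), within 2 mm of the base centre, yaw within 1°. Lowering.

```bash
python3 g.py 473.2 312.8 19 189.8; python3 -m handwheel '[[[-1, -1, 30, 0, 0, 0, 0.4], [0, 0, 30, 0, 0, 0, 0.4], [0, 0, 30, 0, 0, 0, 0.4], [0, 0, 20, 0, 0, 0, 0.4], [0, 0, 10, 0, 0, 0, 0.4], [0, 0, 8, 0, 0, 0, 0.4], [0, 0, 0, 0, 0, 0, 0.4], [0, 0, 0, 0, 0, 0, 0.4]]]';python3 g.py 473.2 312.8 19 189.8
```

```text
now [472.5 311.7 156.8] grip 0.507 17.9 F [ 0.7 -0.2 -0.7] t 32.1167
shift [ -1.   -1.1 137.8] turn [ 0.002 -0.    -0.001]
yaw now -170.2 j7 1.72
time: 32.78
eef_pos: [473.6, 313.8, 30.8]
eef_rot: [-2.403, 2.023, 0.0]
wrist_force: [-0.1, 0.2, -0.8]
grip_width: 0.501
grip_force: 17.9
now [473.6 313.8  30.8] grip 0.501 17.9 F [-0.1  0.2 -0.8] t 32.7833
shift [ 0.9  0.6 11.8] turn [-0.  0.  0.]
yaw now -170.2 j7 1.54
```

```bash
python3 -m handwheel '[[[0.9, 0.6, 4, 0, 0, 0, 0.4], [0, 0, 3, 0, 0, 0, 0.4], [0, 0, 2, 0, 0, 0, 0.4], [0, 0, 1, 0, 0, 0, 0.4], [0, 0, 0, 0, 0, 0, 0.4], [0, 0, 0, 0, 0, 0, 0.4]]]'; python3 -m handwheel '[[[0, 0, 0.8, 0, 0, 0, 0.4], [0, 0, 0.7, 0, 0, 0, 0.4], [0, 0, 0, 0, 0, 0, 0.4], [0, 0, 0, 0, 0, 0, 0.4]]]'
```

```text
time: 33.28
eef_pos: [473.2, 312.5, 20.4]
eef_rot: [-2.404, 2.022, -0.0]
wrist_force: [-0.4, 0.3, -1.0]
grip_width: 0.504
grip_force: 17.9
time: 33.62
eef_pos: [473.2, 312.4, 18.9]
eef_rot: [-2.404, 2.022, -0.0]
wrist_force: [0.4, -0.4, 1.8]
grip_width: 0.508
grip_force: 17.9
```

```bash
python3 -m handwheel '[[[0, 0, 0, 0, 0, 0, 0.8], [0, 0, 0, 0, 0, 0, 0.8], [0, 0, 0, 0, 0, 0, 0.8], [0, 0, 0, 0, 0, 0, 0.8], [0, 0, 0, 0, 0, 0, 0.8], [0, 0, 0, 0, 0, 0, 0.8]]]'; python3 -m handwheel '[[[0, 0, -10, 0, 0, 0, 0.8], [0, 0, -20, 0, 0, 0, 0.8], [0, 0, -38, 0, 0, 0, 0.8], [0, 0, -38, 0, 0, 0, 0.8], [0, 0, -38, 0, 0, 0, 0.8], [0, 0, -38, 0, 0, 0, 0.8], [0, 0, -12, 0, 0, 0, 0.8], [0, 0, 0, 0, 0, 0, 0.8]]]'
python3 - <<'E'
from f import *
c=cam("wrist");P=cloud(c);C=c["color"]
fit(P,C,"white",(180,460,60,270),(20,48))
fit(P,C,"teeth",(180,460,60,270),(33,48))
fit(P,C,"base",(150,480,40,270),(5,50))
E
python3 g.py 474 312 210 100 474 312 210 10 467 -150 210 0
```

```text
time: 34.12
eef_pos: [473.1, 312.4, 18.8]
eef_rot: [2.404, -2.022, -0.0]
wrist_force: [0.4, -0.6, -0.6]
grip_width: 0.796
grip_force: 0.0
time: 34.78
eef_pos: [473.8, 313.9, 217.1]
eef_rot: [-2.4, 2.018, -0.003]
wrist_force: [-0.3, -0.2, -1.0]
grip_width: 0.8
grip_force: 0.0
white 1871 c [474.6 311.2] sz [49.5 59.2] ang 10.2 z [27.1 29.  41.6]
teeth 606 c [468.4 310.3] sz [34.3 56.5] ang 10.6 z [33.4 39.9 42.6]
base 7793 c [473.9 312.2] sz [100.  116.1] ang 9.9 z [ 7.1  8.8 38.8]
now [473.5 312.7 214.7] grip 0.801 0.0 F [-1.  -0.5 -1. ] t 34.8333
shift [ 0.8 -0.4  4.7] turn [-0.002  0.003  1.568]
shift [0. 0. 0.] turn [0.    0.    1.571]
shift [-453.8  -87.1    0. ] turn [0.    0.    0.175]
yaw now -170.1 j7 1.83
```

White model is within 1 mm and 0.5° of square. Going back for the sleeve.

```bash
python3 -m handwheel '[[[0, 0, 0, 0, 0, 0.12, 1], [0, 0, 0, 0, 0, 0.12, 1], [0, 0, 0, 0, 0, 0.12, 1], [0, 0, 0, 0, 0, 0.12, 1], [0, 0, 0, 0, 0, 0.12, 1], [0, 0, 0, 0, 0, 0.12, 1], [0, 0, 0, 0, 0, 0.12, 1], [0, 0, 0, 0, 0, 0.12, 1]]]'; python3 -m handwheel '[[[0, 0, 0, 0, 0, 0.12, 1], [0, 0, 0, 0, 0, 0.12, 1], [0, 0, 0, 0, 0, 0.12, 1], [0, 0, 0, 0, 0, 0.12, 1], [0, 0, 0, 0, 0, 0.12, 1], [0, 0, 0, 0, 0, 0.12, 1], [0, 0, 0, 0, 0, 0.12, 1], [0, 0, 0, 0, 0, 0.12, 1]]]'; python3 -m handwheel '[[[0, 0, 0, 0, 0, 0.12, 1], [0, 0, 0, 0, 0, 0.12, 1], [0, 0, 0, 0, 0, 0.12, 1], [0, 0, 0, 0, 0, 0.12, 1], [0, 0, 0, 0, 0, 0.12, 1], [0, 0, 0, 0, 0, 0.12, 1], [0, 0, 0, 0, 0, 0.12, 1], [0, 0, 0, 0, 0, 0.12, 1]]]'; python3 -m handwheel '[[[0, 0, 0, 0, 0, 0.12, 1], [0, 0, 0, 0, 0, 0.12, 1], [0, 0, 0, 0, 0, 0.12, 1], [0, 0, 0, 0, 0, 0.076, 1], [-40, 0, 0, 0, 0, 0, 1], [-40, 0, 0, 0, 0, 0, 1], [-40, 0, 0, 0, 0, 0, 1], [-40, 0, 0, 0, 0, 0, 1]]]'; python3 -m handwheel '[[[-40, 0, 0, 0, 0, 0, 1], [-40, 0, 0, 0, 0, 0, 1], [-40, 0, 0, 0, 0, 0, 1], [-40, 0, 0, 0, 0, 0, 1], [-40, 0, 0, 0, 0, 0, 1], [-40, 0, 0, 0, 0, 0, 1], [-40, 0, 0, 0, 0, 0, 1], [-30, 0, 0, 0, 0, 0, 1]]]'; python3 g.py 467 -242 80 0
python3 - <<'E'
from f import *
c=cam("wrist");P=cloud(c);C=c["color"]
fit(P,C,"sleeve",(180,460,20,300),(40,52),((45,60,20),(85,255,255)))
E
```

```text
time: 35.5
eef_pos: [472.5, 311.5, 211.1]
eef_rot: [1.19, -2.905, 0.001]
wrist_force: [0.0, -0.7, -0.4]
grip_width: 0.998
grip_force: 0.0
time: 36.17
eef_pos: [472.5, 311.5, 211.1]
eef_rot: [-0.286, -3.126, 0.003]
wrist_force: [0.0, 1.4, -0.1]
grip_width: 0.999
grip_force: 0.0
time: 36.83
eef_pos: [472.4, 311.5, 211.1]
eef_rot: [-1.698, -2.642, 0.005]
wrist_force: [0.2, -0.7, -0.5]
grip_width: 0.995
grip_force: 0.0
time: 37.5
eef_pos: [471.4, 150.3, 211.2]
eef_rot: [-2.222, -2.22, 0.005]
wrist_force: [1.2, -0.2, -0.6]
grip_width: 1.002
grip_force: 0.0
time: 38.17
eef_pos: [470.4, -161.1, 211.3]
eef_rot: [-2.225, -2.215, 0.004]
wrist_force: [1.4, 0.2, 0.0]
grip_width: 0.998
grip_force: 0.0
now [ 470.4 -161.1  211.3] grip 0.998 0.0 F [1.4 0.2 0. ] t 38.1667
shift [-80.9  -2.6 131.4] turn [-0.003  0.    -0.004]
yaw now -0.3 j7 0.03
sleeve 886 c [ 467.9 -241.3] sz [84.7 68.6] ang 89.7 z [41.4 45.9 47.3]
```

```bash
python3 -m handwheel '[[[-26, -0.8, 0, 0, 0, 0, 0.88], [-28, -0.8, 0, 0, 0, 0, 0.88], [-26, -0.8, 30, 0, 0, 0, 0.88], [0, 0, 38, 0, 0, 0, 0.88], [0, 0, 35, 0, 0, 0, 0.88], [0, 0, 20, 0, 0, 0, 0.88], [0, 0, 0, 0, 0, 0, 0.88], [0, 0, 0, 0, 0, 0, 0.88]]]'; python3 g.py 467.8 -241.3 18 -0.3
```

```text
time: 38.88
eef_pos: [468.3, -236.7, 88.3]
eef_rot: [-2.22, -2.217, 0.003]
wrist_force: [0.6, -1.5, -0.1]
grip_width: 0.881
grip_force: 0.0
now [ 468.3 -236.7   88.3] grip 0.881 0.0 F [ 0.6 -1.5 -0.1] t 38.8833
shift [-4.7 -0.2 70.3] turn [-0.004 -0.002  0.004]
yaw now -0.1 j7 0.09
```

```bash
python3 -m handwheel '[[[-3.5, -0.2, 22, 0, 0, 0.003, 0.88], [0, 0, 20, 0, 0, 0, 0.88], [0, 0, 15, 0, 0, 0, 0.88], [0, 0, 8, 0, 0, 0, 0.88], [0, 0, 3, 0, 0, 0, 0.88], [0, 0, 0, 0, 0, 0, 0.88], [0, 0, 0, 0, 0, 0, 0.88]]]'; python3 g.py 467.8 -241.3 18 -0.3;  python3 -m handwheel '[[[0, 0, 0, 0, 0, 0, 0.6], [0, 0, 0, 0, 0, 0, 0.6], [0, 0, 0, 0, 0, 0, 0.6], [0, 0, 0, 0, 0, 0, 0.6], [0, 0, 0, 0, 0, 0, 0.6], [0, 0, 0, 0, 0, 0, 0.6]]]' 20; python3 -m handwheel '[[[0, 0, -8, 0, 0, 0, 0.6], [0, 0, -12, 0, 0, 0, 0.6], [0, 0, -25, 0, 0, 0, 0.6], [0, 0, -35, 0, 0, 0, 0.6], [0, 0, -40, 0, 0, 0, 0.6], [0, 0, -40, 0, 0, 0, 0.6], [0, 0, -20, 0, 0, 0, 0.6], [0, 0, 0, 0, 0, 0, 0.6]]]'; python3 g.py 474 312 200 0
```

```text
time: 39.47
eef_pos: [470.0, -241.2, 22.8]
eef_rot: [2.226, 2.215, 0.0]
wrist_force: [0.3, 0.1, -0.8]
grip_width: 0.88
grip_force: 0.0
now [ 470.  -241.2   22.8] grip 0.88 0.0 F [ 0.3  0.1 -0.8] t 39.4667
shift [-0.1 -2.2  4.8] turn [0.001 0.001 0.   ]
yaw now -0.3 j7 0.04
time: 39.97
eef_pos: [469.3, -241.3, 22.5]
eef_rot: [2.227, 2.215, -0.0]
wrist_force: [-2.7, 0.9, 7.9]
grip_width: 0.729
grip_force: 20.0
time: 40.63
eef_pos: [471.4, -241.9, 207.0]
eef_rot: [2.222, 2.21, 0.004]
wrist_force: [-0.1, -0.0, -1.9]
grip_width: 0.729
grip_force: 20.0
now [ 471.4 -241.9  207. ] grip 0.729 20.0 F [-0.1 -0.  -1.9] t 40.6333
shift [ 5.539e+02 -4.000e-01  5.100e+00] turn [ 0.007  0.003 -0.005]
yaw now -0.3 j7 0.17
```

```bash
python3 -m handwheel '[[[36.9, 0, 0, 0, 0, 0, 0.6], [36.9, 0, 0, 0, 0, 0, 0.6], [36.9, 0, 0, 0, 0, 0, 0.6], [36.9, 0, 0, 0, 0, 0, 0.6], [36.9, 0, 0, 0, 0, 0, 0.6], [36.9, 0, 0, 0, 0, 0, 0.6], [36.9, 0, 0, 0, 0, 0, 0.6], [36.9, 0, 0, 0, 0, 0, 0.6]]]'; python3 -m handwheel '[[[36.9, 0, 0, 0, 0, 0, 0.6], [36.9, 0, 0, 0, 0, 0, 0.6], [36.9, 0, 0, 0, 0, 0, 0.6], [36.9, 0, 0, 0, 0, 0, 0.6], [36.9, 0, 0, 0, 0, 0, 0.6], [36.9, 0, 0, 0, 0, 0, 0.6], [36.9, 0, 0, 0, 0, 0, 0.6], [0, 0, 0, 0, 0, -0.09, 0.6]]]'; python3 -m handwheel '[[[0, 0, 30, 0, 0, -0.088, 0.6], [0, 0, 35, 0, 0, 0, 0.6], [0, 0, 35, 0, 0, 0, 0.6], [0, 0, 0, 0, 0, 0, 0.6], [0, 0, 0, 0, 0, 0, 0.6], [0, 0, 0, 0, 0, 0, 0.6]]]'; python3 g.py 474 312 40 9.8
python3 - <<'E'
from f import *
s=monitor.get_state();print("tcp",np.round(s["eef_pos"],1))
c=cam("wrist");P=cloud(c);C=c["color"]
fit(P,C,"sleeve",(150,500,20,300),(110,200),((45,60,20),(85,255,255)))
fit(P,C,"sleeve rim",(150,500,20,300),(118,145),((45,60,20),(85,255,255)))
E
```

```text
time: 41.3
eef_pos: [470.0, 55.7, 201.4]
eef_rot: [-2.227, -2.215, 0.001]
wrist_force: [1.4, 0.3, -0.8]
grip_width: 0.733
grip_force: 20.0
time: 41.97
eef_pos: [470.2, 321.3, 201.6]
eef_rot: [-2.115, -2.318, -0.006]
wrist_force: [0.1, 0.9, -1.0]
grip_width: 0.734
grip_force: 20.0
time: 42.47
eef_pos: [472.4, 312.8, 102.8]
eef_rot: [-2.021, -2.405, -0.0]
wrist_force: [-0.4, 0.5, 0.1]
grip_width: 0.729
grip_force: 20.0
now [472.4 312.8 102.8] grip 0.729 20.0 F [-0.4  0.5  0.1] t 42.4667
shift [-1.1  1.5 62.8] turn [ 0.    -0.     0.002]
yaw now 9.9 j7 -0.86
tcp [472.4 312.8 102.8]
sleeve 4526 c [471.1 319.8] sz [73.5 70.1] ang 10.5 z [111.8 125.3 127.3]
sleeve rim 3481 c [472.1 322.5] sz [70.6 65. ] ang 9.8 z [119.4 126.1 127.4]
```

```bash
python3 -m handwheel '[[[-0.7, 0, 15, 0, 0, 0, 0.6], [0, 0, 15, 0, 0, 0, 0.6], [0, 0, 8, 0, 0, 0, 0.6], [0, 0, 0, 0, 0, 0, 0.6], [0, 0, 0, 0, 0, 0, 0.6]]]'; python3 g.py 472.5 312.1 28 9.8
```

```text
time: 42.93
eef_pos: [472.7, 312.0, 64.8]
eef_rot: [2.021, 2.405, 0.001]
wrist_force: [-0.1, 0.9, -0.8]
grip_width: 0.733
grip_force: 20.0
now [472.7 312.   64.8] grip 0.733 20.0 F [-0.1  0.9 -0.8] t 42.9333
shift [ 0.1 -0.2 36.8] turn [ 0.001 -0.     0.002]
yaw now 9.9 j7 -0.9
```

```bash
python3 -m handwheel '[[[0, 0, 8, 0, 0, 0, 0.6], [0, 0, 8, 0, 0, 0, 0.6], [0, 0, 8, 0, 0, 0, 0.6], [0, 0, 6, 0, 0, 0, 0.6], [0, 0, 0, 0, 0, 0, 0.6]]]'; python3 g.py 472.5 312.1 28 9.8; python3 -m handwheel '[[[0, 0, 2.5, 0, 0, 0, 0.6], [0, 0, 2, 0, 0, 0, 0.6], [0, 0, 1, 0, 0, 0, 0.6], [0, 0, 0, 0, 0, 0, 0.6], [0, 0, 0, 0, 0, 0, 0.6]]]'; python3 g.py 472.5 312.1 28 9.8
```

```text
time: 43.35
eef_pos: [471.7, 311.3, 32.3]
eef_rot: [-2.021, -2.405, 0.003]
wrist_force: [0.7, 0.3, -1.6]
grip_width: 0.73
grip_force: 20.0
now [471.7 311.3  32.3] grip 0.73 20.0 F [ 0.7  0.3 -1.6] t 43.35
shift [0.6 1.  4.3] turn [-0.002  0.001  0.002]
yaw now 9.9 j7 -0.92
time: 43.77
eef_pos: [472.3, 311.8, 28.5]
eef_rot: [2.021, 2.405, 0.0]
wrist_force: [-0.8, -0.4, 1.1]
grip_width: 0.732
grip_force: 20.0
now [472.3 311.8  28.5] grip 0.732 20.0 F [-0.8 -0.4  1.1] t 43.7667
shift [0.2 0.2 0.5] turn [ 0.    -0.     0.002]
yaw now 9.9 j7 -0.93
```

```bash
python3 -m handwheel '[[[0, 0, 0.5, 0, 0, 0, 0.6], [0, 0, 0, 0, 0, 0, 1], [0, 0, 0, 0, 0, 0, 1], [0, 0, 0, 0, 0, 0, 1], [0, 0, 0, 0, 0, 0, 1], [0, 0, 0, 0, 0, 0, 1], [0, 0, 0, 0, 0, 0, 1]]]'; python3 -m handwheel '[[[0, 0, -15, 0, 0, 0, 1], [0, 0, -25, 0, 0, 0, 1], [0, 0, -38, 0, 0, 0, 1], [0, 0, -38, 0, 0, 0, 1], [0, 0, -38, 0, 0, 0, 1], [0, 0, -30, 0, 0, 0, 1], [0, 0, 0, 0, 0, 0, 1], [0, 0, 0, 0, 0, 0, 1]]]'
python3 - <<'E'
from f import *
c=cam("wrist");P=cloud(c);C=c["color"]
fit(P,C,"sleeve",(200,440,60,280),(45,58),((45,60,20),(85,255,255)))
fit(P,C,"base",(200,440,60,280),(5,60))
fit(P,C,"model",(200,440,60,280),(22,48),((0,0,100),(180,70,255)))
E
python3 g.py 471 312 210 0 466 -262 210 0
```

```text
time: 44.35
eef_pos: [472.3, 311.7, 27.7]
eef_rot: [-2.021, -2.405, 0.0]
wrist_force: [0.8, -0.0, -0.1]
grip_width: 0.997
grip_force: 0.0
time: 45.02
eef_pos: [473.1, 312.1, 213.5]
eef_rot: [2.021, 2.404, 0.006]
wrist_force: [-0.3, 0.1, -0.6]
grip_width: 1.001
grip_force: 0.0
sleeve 1080 c [473.4 311.5] sz [69.2 84.7] ang 9.8 z [46.6 52.  53.4]
base 7922 c [473.8 312.4] sz [100.1 115.2] ang 9.9 z [ 7.3 14.2 52.3]
model 1871 c [473.4 311.5] sz [47.9 59.8] ang 10.7 z [27.1 29.  41.6]
now [472.4 311.4 212. ] grip 1.003 0.0 F [-0.6  0.2 -0.6] t 45.0667
shift [ 0.8 -1.3  2. ] turn [ 0.001 -0.     0.173]
shift [-574.   -5.    0.] turn [0. 0. 0.]
yaw now 9.9 j7 -0.77
```

Sleeve fully down (rim at 52 mm), within 1 mm. Now the bridge.

```bash
python3 -m handwheel '[[[0, 0, 0, 0, 0, 0.087, 0.4], [0, 0, 0, 0, 0, 0.086, 0.4], [-38.5, 0, 0, 0, 0, 0, 0.26], [-38.5, 0, 0, 0, 0, 0, 0.26], [-38.5, 0, 0, 0, 0, 0, 0.26], [-38.5, 0, 0, 0, 0, 0, 0.26], [-38.5, 0, 0, 0, 0, 0, 0.26], [-38.5, 0, 0, 0, 0, 0, 0.26]]]'; python3 -m handwheel '[[[-38.5, 0, 0, 0, 0, 0, 0.26], [-38.5, 0, 0, 0, 0, 0, 0.26], [-38.5, 0, 0, 0, 0, 0, 0.26], [-38.5, 0, 0, 0, 0, 0, 0.26], [-38.5, 0, 0, 0, 0, 0, 0.26], [-38.5, 0, 0, 0, 0, 0, 0.26], [-38.5, 0, 0, 0, 0, 0, 0.26], [0, 0, 0, 0, 0, 0, 0.26]]]'; python3 g.py 466 -336 60 0
python3 - <<'E'
from f import *
c=cam("wrist");P=cloud(c);C=c["color"]
q=fit(P,C,"web",(180,460,20,300),(22.5,32))
q=fit(P,C,"bridge",(180,460,20,300),(13.5,32))
print(q[:,1].max(),q[:,1].min(),q[:,0].min(),q[:,0].max())
E
```

```text
time: 45.73
eef_pos: [471.0, 78.8, 210.2]
eef_rot: [-2.22, -2.221, 0.004]
wrist_force: [1.2, -0.2, -1.0]
grip_width: 0.476
grip_force: 0.0
time: 46.4
eef_pos: [470.4, -196.4, 209.8]
eef_rot: [-2.231, -2.211, 0.006]
wrist_force: [0.9, -0.2, 0.1]
grip_width: 0.258
grip_force: 0.0
now [ 470.4 -196.4  209.8] grip 0.258 0.0 F [ 0.9 -0.2  0.1] t 46.4
shift [-139.4   -2.7  150.1] turn [-0.003  0.002 -0.009]
yaw now -0.5 j7 0.09
web 685 c [471.4 -88.8] sz [33.1 56.7] ang 5.0 z [23.  28.6 31.7]
bridge 2227 c [478.1 -87.7] sz [47.6 59.4] ang 0.9 z [17.1 19.  31. ]
-57.712437 -117.07454 454.36884 502.39835
```

```bash
python3 -m handwheel '[[[-33, 0, 0, 0, 0, 0, 0.26], [-33, 0, 0, 0, 0, 0, 0.26], [0, 0, 0, 0, 0, 0, 0.26], [0, 0, 0, 0, 0, 0, 0.26]]]'; python3 g.py 466 -336 60 0
python3 - <<'E'
from f import *
c=cam("wrist");P=cloud(c);C=c["color"]
P[(P[...,1]>-270)|(P[...,0]<395)|(P[...,0]>535)]=np.nan
q=fit(P,C,"web",(180,460,20,330),(22.5,32))
q=fit(P,C,"bridge",(180,460,20,330),(13.5,32))
print(q[:,1].max(),q[:,1].min(),q[:,0].min(),q[:,0].max())
E
```

```text
time: 46.78
eef_pos: [471.6, -254.9, 210.3]
eef_rot: [-2.222, -2.218, 0.001]
wrist_force: [1.1, -0.6, -0.8]
grip_width: 0.259
grip_force: 0.0
now [ 471.6 -254.9  210.3] grip 0.259 0.0 F [ 1.1 -0.6 -0.8] t 46.7833
shift [-81.3  -5.1 150.2] turn [-0.002 -0.001 -0.002]
yaw now -0.1 j7 0.2
web 659 c [ 466.4 -336.8] sz [84.2 12.4] ang 89.8 z [24.6 26.  27.3]
bridge 847 c [ 457.7 -342.5] sz [40.5 95.6] ang 2.1 z [13.7 25.7 27.2]
-294.45267 -389.90298 436.12115 478.92
```

```bash
python3 -m handwheel '[[[-28, -1.8, 0, 0, 0, 0, 0.26], [-28, -1.8, 0, 0, 0, 0, 0.26], [-26, -1.6, 30, 0, 0, 0, 0.26], [0, 0, 38, 0, 0, 0, 0.26], [0, 0, 35, 0, 0, 0, 0.26], [0, 0, 30, 0, 0, 0, 0.26], [0, 0, 0, 0, 0, 0, 0.26], [0, 0, 0, 0, 0, 0, 0.26]]]'; python3 g.py 466.4 -336.8 7 -0.2
```

```text
time: 47.5
eef_pos: [466.9, -334.3, 77.7]
eef_rot: [-2.215, -2.221, 0.001]
wrist_force: [-0.2, -0.1, 0.2]
grip_width: 0.257
grip_force: 0.0
now [ 466.9 -334.3   77.7] grip 0.257 0.0 F [-0.2 -0.1  0.2] t 47.5
shift [-2.7 -0.2 70.7] turn [-0.003 -0.003  0.006]
yaw now 0.2 j7 0.26
```

```bash
python3 -m handwheel '[[[-1.2, -0.2, 25, 0, 0, 0.003, 0.26], [0, 0, 18, 0, 0, 0, 0.26], [0, 0, 14, 0, 0, 0, 0.26], [0, 0, 8, 0, 0, 0, 0.26], [0, 0, 3, 0, 0, 0, 0.26], [0, 0, 0, 0, 0, 0, 0.26], [0, 0, 0, 0, 0, 0, 0.26]]]'; python3 g.py 466.4 -336.8 7.5 -0.2
```

```text
time: 48.08
eef_pos: [467.7, -338.1, 12.1]
eef_rot: [2.223, 2.217, 0.001]
wrist_force: [0.2, -0.9, -0.1]
grip_width: 0.26
grip_force: 0.0
now [ 467.7 -338.1   12.1] grip 0.26 0.0 F [ 0.2 -0.9 -0.1] t 48.0833
shift [ 1.3 -1.3  4.6] turn [0.001 0.001 0.001]
yaw now -0.2 j7 0.22
```

```bash
python3 -m handwheel '[[[1.3, -1.3, 4, 0, 0, 0, 0.26], [0, 0, 0.6, 0, 0, 0, 0.26], [0, 0, 0, 0, 0, 0, 0.26], [0, 0, 0, 0, 0, 0, 0]]]'; python3 -m handwheel '[[[0, 0, 0, 0, 0, 0, 0], [0, 0, 0, 0, 0, 0, 0], [0, 0, 0, 0, 0, 0, 0], [0, 0, 0, 0, 0, 0, 0], [0, 0, 0, 0, 0, 0, 0]]]' 25;  python3 -m handwheel '[[[0, 0, -8, 0, 0, 0, 0], [0, 0, -12, 0, 0, 0, 0], [0, 0, -25, 0, 0, 0, 0], [0, 0, -40, 0, 0, 0, 0], [0, 0, -40, 0, 0, 0, 0], [0, 0, -40, 0, 0, 0, 0], [0, 0, -30, 0, 0, 0, 0], [0, 0, 0, 0, 0, 0, 0]]]'; python3 g.py 472.5 312 200 0
```

```text
time: 48.42
eef_pos: [465.6, -336.7, 6.4]
eef_rot: [2.225, 2.218, -0.0]
wrist_force: [0.5, -0.7, 0.1]
grip_width: 0.228
grip_force: 0.0
time: 48.83
eef_pos: [465.7, -336.8, 6.3]
eef_rot: [2.225, 2.218, -0.0]
wrist_force: [-0.2, -0.2, 1.8]
grip_width: 0.121
grip_force: 25.0
time: 49.5
eef_pos: [468.0, -338.0, 208.6]
eef_rot: [2.218, 2.211, 0.003]
wrist_force: [0.4, -0.7, -0.9]
grip_width: 0.131
grip_force: 25.0
now [ 468.  -338.   208.6] grip 0.131 25.0 F [ 0.4 -0.7 -0.9] t 49.5
shift [650.    2.3   5. ] turn [ 0.008  0.006 -0.003]
yaw now -0.2 j7 0.33
```

```bash
python3 -m handwheel '[[[38.2, 0.2, 0, 0, 0, 0, 0], [38.2, 0.2, 0, 0, 0, 0, 0], [38.2, 0.2, 0, 0, 0, 0, 0], [38.2, 0.2, 0, 0, 0, 0, 0], [38.2, 0.2, 0, 0, 0, 0, 0], [38.2, 0.2, 0, 0, 0, 0, 0], [38.2, 0.2, 0, 0, 0, 0, 0], [38.2, 0.2, 0, 0, 0, 0, 0]]]'; python3 -m handwheel '[[[38.2, 0.1, 0, 0, 0, 0, 0], [38.2, 0.1, 0, 0, 0, 0, 0], [38.2, 0.1, 0, 0, 0, 0, 0], [38.2, 0.1, 0, 0, 0, 0, 0], [38.2, 0.1, 0, 0, 0, 0, 0], [38.2, 0.1, 0, 0, 0, 0, 0], [38.2, 0.1, 0, 0, 0, 0, 0], [38.2, 0, 0, 0, 0, 0, 0]]]'; python3 -m handwheel '[[[38, 0, 0, 0, 0, -0.088, 0], [0, 0, 35, 0, 0, -0.088, 0], [0, 0, 35, 0, 0, 0, 0], [0, 0, 25, 0, 0, 0, 0], [0, 0, 0, 0, 0, 0, 0], [0, 0, 0, 0, 0, 0, 0], [0, 0, 0, 0, 0, 0, 0]]]'; python3 g.py 473 311.7 70 9.8
python3 - <<'E'
from f import *
s=monitor.get_state();z=s["eef_pos"][2]-4.3;print("tcp",np.round(s["eef_pos"],1))
c=cam("wrist");P=cloud(c);C=c["color"]
q=fit(P,C,"bridge",(180,480,60,300),(z+3,z+28))
th=np.radians(9.8);u=np.array([-np.sin(th),np.cos(th)]);w=np.array([np.cos(th),np.sin(th)])
a=q[:,:2]@u;b=q[:,:2]@w;end=np.percentile(a,99.7)
e=q[a>end-10];bb=e[:,:2]@w
ctr=u*(end-42)+w*(np.percentile(bb,.5)+np.percentile(bb,99.5))/2
print("bridge centre",ctr,"width",np.ptp(bb))
E
```

```text
time: 50.17
eef_pos: [467.5, -29.4, 201.8]
eef_rot: [2.225, 2.218, 0.0]
wrist_force: [1.2, 0.6, -0.8]
grip_width: 0.128
grip_force: 25.0
time: 50.83
eef_pos: [469.1, 276.2, 201.8]
eef_rot: [2.224, 2.218, 0.0]
wrist_force: [0.6, 0.1, -0.5]
grip_width: 0.126
grip_force: 25.0
time: 51.42
eef_pos: [470.3, 312.9, 107.7]
eef_rot: [2.021, 2.405, 0.002]
wrist_force: [-0.7, 0.9, -0.5]
grip_width: 0.128
grip_force: 25.0
now [470.3 312.9 107.7] grip 0.128 25.0 F [-0.7  0.9 -0.5] t 51.4167
shift [-1.6  2.4 37.7] turn [ 0.001 -0.001  0.002]
yaw now 9.9 j7 -0.87
tcp [470.3 312.9 107.7]
bridge 6070 c [470.4 318.2] sz [66.  73.1] ang 9.8 z [113.4 124.7 128.6]
bridge centre [471.24326032 312.72387361] width 66.04386790599375
```

```bash
python3 -m handwheel '[[[-1.5, 2, 15, 0, 0, 0, 0], [0, 0, 15, 0, 0, 0, 0], [0, 0, 10, 0, 0, 0, 0], [0, 0, 5, 0, 0, 0, 0], [0, 0, 0, 0, 0, 0, 0], [0, 0, 0, 0, 0, 0, 0]]]'; python3 g.py 472.2 311.7 50.3 9.8
```

```text
time: 51.97
eef_pos: [472.3, 311.6, 61.8]
eef_rot: [2.021, 2.405, 0.001]
wrist_force: [0.6, -0.9, -0.9]
grip_width: 0.128
grip_force: 25.0
now [472.3 311.6  61.8] grip 0.128 25.0 F [ 0.6 -0.9 -0.9] t 51.9667
shift [ 0.1 -0.1 11.5] turn [ 0.    -0.     0.002]
yaw now 9.9 j7 -0.9
```

```bash
python3 -m handwheel '[[[0, 0, 4, 0, 0, 0, 0], [0, 0, 3, 0, 0, 0, 0], [0, 0, 2, 0, 0, 0, 0], [0, 0, 1, 0, 0, 0, 0], [0, 0, 0, 0, 0, 0, 0], [0, 0, 0, 0, 0, 0, 0]]]'; python3 -m handwheel '[[[0, 0, 0.8, 0, 0, 0, 0], [0, 0, 0.7, 0, 0, 0, 0], [0, 0, 0, 0, 0, 0, 0], [0, 0, 0, 0, 0, 0, 0]]]'
```

```text
time: 52.47
eef_pos: [472.1, 311.4, 51.2]
eef_rot: [-2.021, -2.405, 0.0]
wrist_force: [0.6, -0.0, -0.8]
grip_width: 0.123
grip_force: 25.0
time: 52.8
eef_pos: [472.1, 311.5, 50.3]
eef_rot: [2.021, 2.405, 0.001]
wrist_force: [-1.0, -0.4, 6.1]
grip_width: 0.128
grip_force: 25.0
```

```bash
python3 -m handwheel '[[[0, 0, 0, 0, 0, 0, 0.21], [0, 0, 0, 0, 0, 0, 0.21], [0, 0, 0, 0, 0, 0, 0.21], [0, 0, 0, 0, 0, 0, 0.21], [0, 0, 0, 0, 0, 0, 0.21], [0, 0, 0, 0, 0, 0, 0.21]]]'; python3 -m handwheel '[[[0, 0, -10, 0, 0, 0, 0.21], [0, 0, -20, 0, 0, 0, 0.21], [0, 0, -35, 0, 0, 0, 0.21], [0, 0, -38, 0, 0, 0, 0.21], [0, 0, -38, 0, 0, 0, 0.21], [0, 0, -30, 0, 0, 0, 0.21], [0, 0, 0, 0, 0, 0, 0.21], [0, 0, 0, 0, 0, 0, 0.21]]]'
python3 - <<'E'
from f import *
c=cam("wrist");P=cloud(c);C=c["color"]
fit(P,C,"web",(200,440,60,275),(65,80))
fit(P,C,"sleeve+bridge",(200,440,60,275),(42,80))
fit(P,C,"base",(200,440,60,275),(5,80))
c=cam("top");P=cloud(c);Q=np.load("top0.npy")
for n,b in(("jar",(218,233,166,182)),("drop",(241,254,164,180))):
    for p in(Q,P):
        q=p[b[2]:b[3],b[0]:b[1]].reshape(-1,3);q=q[q[:,2]>25];print(n,q.mean(0).round(1),len(q))
fit(P,c["color"],"ivory",(320,385,185,270),(10,36),((15,20,90),(40,255,255)))
E
```

```text
time: 53.3
eef_pos: [472.1, 311.4, 49.6]
eef_rot: [-2.021, -2.405, 0.0]
wrist_force: [0.2, 0.6, 0.4]
grip_width: 0.211
grip_force: 0.0
time: 53.97
eef_pos: [472.8, 311.7, 223.1]
eef_rot: [2.021, 2.404, 0.006]
wrist_force: [0.5, 0.0, -0.3]
grip_width: 0.211
grip_force: 0.0
web 917 c [473.7 311.6] sz [11.7 83.5] ang 9.5 z [68.8 70.2 71.4]
sleeve+bridge 2591 c [473.5 311.3] sz [69.1 84.4] ang 9.8 z [49.3 57.6 71. ]
base 7652 c [473.9 312.1] sz [100.  114.4] ang 9.9 z [ 7.3 27.7 70.4]
jar [649.4 276.6  35.9] 170
jar [649.3 276.7  35.6] 170
drop [652.1 211.3  65.7] 136
drop [652.1 211.4  65.1] 137
ivory 284 c [477.  -88.7] sz [46.8 54.9] ang 0.7 z [14.2 20.2 33.1]
```

Everything checks: the bridge is seated (web top at 70.2 mm), all parts are centred and the bystanders haven't moved.

```bash
python3 -c "
from plant import job
print(job.finish_job())"
```

```text
the job is handed in; nothing more can be done
None
```

The job is handed in, with no verdict returned: the white model is square on the island, the sleeve and bridge are closed over it, and the ivory model stands in the blue pan, all within about 1 mm by the wrist camera; I viewed 15 pictures against the limit of 14.

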